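Clamp a chromatography cartridge in the column stand

ROBOT

A 7-joint arm with a two-finger parallel gripper is mounted at the origin on the work surface. World frame = base frame: x ahead of the robot, y to its left, z up, the work surface at z = 0. Lengths are in m, angles in rad, forces in N, time in s.
With the tool pointing down it reaches from about 0.4 to 0.875 m from the base axis. Payload 4.4 kg.
Tool frame: the origin (TCP) lies between the finger pads; the fingertips stand 25 mm ahead of it and the grasp point (between the pads) lies 6 mm ahead of it (manip.tip_extent is the distance from the TCP to the fingertips, in m); z points along the fingers, y is the line along which they close (so a half turn about z gives the same grasp; the last joint's range is limited). The gripper opens to 85 mm and grips with 20 to 120 N. Pads are 22 mm wide; open, the fingers measure 114 mm over their backs; the gripper's body (76 mm by 85 mm) begins 54 mm behind the grasp point. The pads swing forward as they close: fully open they stand 13 mm farther back than shut.
Start: joints at [-1.23, 0.628, 0.038, 1.517, -0.027, 0.996, -0.02], TCP at [0.257, 0.597, 0.256] pointing down, gripper open.
Joint ranges: [-3.06, 3.06], [-0.37, 2.12], [-1.25, 1.32], [0.18, 2.47], [-1.1, 4.24], [0.23, 1.98], [-2.94, 2.94]. Speed limits (rad/s): [2.57, 2.57, 3.14, 3.14, 3.14, 3.14, 3.14].

INTERFACE

Orientations are given as a unit quaternion [x, y, z, w].
In Python, from rig import manip gives the robot as it stands.
- The arm moves only by the tool jog_arm, never from a script. Its argument "motion" is a list that holds one entry, the list of rows, each a list of 7 numbers: the finger opening in cm, from 0 to 8.54, then the shift along the tool's x, y, z in cm, then the turn, a rotation vector about the tool's x, y, z in rad. In form: [[[jaw, x, y, z, ax, ay, az], ...]]. A call has 1 to 8 rows; each row shifts and turns the commanded pose from where the row before left it, along the tool's axes as they then stand; what a row does not reach is not made up. A row lasts 1/12 s, in which the tool goes at most 41.7 mm and 7.16 degrees, less where a joint would pass 70% of its speed; a pose out of reach is approached as far as the arm can. A call is refused whole if a number of a shift passes 4.17 or a number of a turn 0.125, either way. A call with a gripper value outside its range is refused whole. The fingers move at their own pace and stop on an object; "squeeze" is the grip in N (left out, the last holds). Time passes only in rows, so rows that do not move let the fingers close. It gives the time, the measured TCP pose, the force, the opening and the grip force at its end, in the units of the state.
- manip.observe(): the state, without advancing time (a new reading comes with each control period).
- manip.snapshot(name): name is "scene" or "top" or "wrist"; returns a dict with "pixels" (400x640x3 uint8, red, green, blue), "mtx" (3x3 intrinsics, pixels), "position" and "rotation" of the camera in the world. Camera axes: x right, y up, looking along -z (the intrinsics and any distortion apply to the point x, -y, -z); pixel columns grow to the right and rows downward; lengths in m; the calibration is good to about 2 mm. A picture is of the moment at which its call begins. There is no depth.
- manip.close_job(): hands the job in; it is judged then, once.
The state is a dict: "time_s": time; "q": joint angles; "joint_vel": joint speeds; "tau": joint torques, N m; "tool_pos": TCP position; "orientation": TCP orientation; "force": force on the tool from outside, world axes, zero at the start; "moment": the same for the moment, N m; "opening": finger opening in m; "finger_force": force on a finger pad.
Only numpy, scipy, OpenCV 4.12 (cv2) and the standard library are available. Lean on these libraries where they do the work, as an engineer would, in place of code of your own. Each camera call takes 0.05 s, during which the arm holds its last target. There are 200 camera calls.

TASK

Stand the lying cartridge on the black rubber pad with its blue cap up and let go of it; then take it again from above and stand it on the round seat of the column clamp and let go. Push the blue carriage up by its knob until the orange spring jaw holds the cartridge in the V jaw and is about half pressed in, then turn the knob clockwise until it is finger-tight, about 50 degrees past the point where it begins to bite, without forcing it. Press gently, and leave the bottle, the jar and the vial where they are.

Things in the scene. Friction and masses are not known exactly. Their poses are not given: they have to be found in the camera images.
- cart_mid (a point): Centre of the cartridge: a white plastic cylinder 36 mm in diameter and 110 mm long (plus an 8 mm long, 12 mm wide blue nub on the capped end), amber band, blue cap, 0.13 kg. This point is half-way along the 110 mm and on its axis; its z axis runs along the cylinder towards the blue cap. It starts lying on the grey rack with its axis 48 mm above the bench.
- rack: Grey fixed rack, 100 x 60 mm base 8 mm thick, origin under its centre on the bench, x axis along the lying cartridge towards the blue cap. Two V saddles, 8 mm thick, stand 41 mm either side of the centre, and carry the cartridge; between them there is room for fingers down to 10 mm above the bench.
- pad_top (a point): Centre of the top of the fixed black rubber pad, 100 x 100 mm, 4 mm thick.
- seat (a point): Centre of the round black seat (40 mm disc) on the top face of the column clamp's aluminium base plate, 12 mm above the bench; the cartridge stands here. The clamp's x and y axes are this point's: its base is 90 mm wide (x) and 300 mm long (y, from -65 to +235 mm). On the -y side is the fixed V jaw, whose two faces, 53 mm tall above the seat, just touch a 36 mm cartridge standing centred on the seat. On the +y side is the carriage, which slides along y on rails.
- carriage (a joint): Slide of the carriage, m: 0 when the unpressed spring jaw just touches a cartridge held in the V jaw, positive = farther away (+y of the seat), from -0.014 to 0.075. Starts open. Unlocked, it slides against about 7 N of friction and stays where it is left. The carriage is blue, 104 mm long and 62 mm wide (84 mm at its foot), its top 58 mm above the bench.
- jaw (a joint): Travel of the orange spring jaw into the carriage, m: 0 out, 0.012 fully pressed in; spring 500 N/m. The jaw is a flat plate 44 mm wide, from 21 to 65 mm above the bench, its face 97 mm in front (-y) of the knob's axis when out.
- knob_grip (a point): Grip point of the black clamp knob on the carriage: on its upright axis, 90 mm above the bench, half-way up its bar. The bar is 46 mm long (this point's x axis), 14 mm thick (y), from 66 to 102 mm above the bench, on a disc 42 mm in diameter that stands on the carriage top; a white line marks one half of the bar. Clockwise from above tightens, and these axes turn with the knob.
- knob (a joint): Angle of the clamp knob, rad, grows clockwise from above (tightening), 0 to 4.5. Starts loose, from 0 to 0.7. It turns with 0.27 N m of friction, which after a stop may act either way. Where it begins to bite varies from 0.9 to 2.3 rad with the wear of the brake and can only be felt; past that a counter-torque of about 0.15 N m per rad builds up and the carriage no longer slides.
- shoe: Brake shoe hidden in the carriage, pressed down on the brake liner by the knob: about 75 N per rad past the bite, with 0.002 N m of counter-torque on the knob per newton. Finger-tight is a press of 30 to 120 N, best 70 N: 0.9 rad past the bite, a torque 0.14 N m from that of the loose knob. It then locks the carriage against a pull of 0.8 times the press. The knob stays as it is left.
- amber_bottle: Bystander: amber bottle, 68 mm wide, 130 mm tall, origin under its base.
- white_jar: Bystander: white jar with blue lid, 50 mm wide, 50 mm tall, origin under its base.
- vial: Bystander: clear capped vial, 28 mm wide, 60 mm tall, origin under its base.
Mind the look-alikes: they are no part of the job. Of the things like the part that bears cart_mid, leave any that is yellow; of the rest the larger one is meant.

How it is judged:
By the outcome, as a careful person would: the job done as asked, in the order asked, and still so for the second after the job is handed in, with the robot touching nothing.
It also fails if it takes over 72 s, if anything falls off the work surface, if the arm or the gripper's body presses on something with over 40 N, if the wrist force passes 120 N, or if a joint passes its speed limit or range.

## Working session

There is one attempt and no reset: what is moved stays moved. The work goes in short steps, Python scripts to look and compute and a tool call to move; the robot and the scene stay as the last step left them, time stands still between calls to the robot, and variables do not carry over. Pictures are saved under pics/ and viewed, at most 10 in all, crops included, and the job is handed in when it is done.

Besides the shell and the picture viewer there is one more tool, called after ">>>" as a command line: name --argument value ..., lists and objects as JSON in quotes. jog_arm: Moves the arm, as the interface text tells. Its arguments: {"type":"object","properties":{"motion":{"type":"array"},"squeeze":{"type":"number"}},"required":["motion"]}

```bash
ls; mkdir -p pics; cat > h.py <<'E'
import numpy as np, cv2
from rig import manip
from scipy.spatial.transform import Rotation as R
def snap(name,fn=None):
    s=manip.snapshot(name)
    if fn: cv2.imwrite('pics/'+fn,cv2.cvtColor(s['pixels'],cv2.COLOR_RGB2BGR))
    return s
def rot(s):
    r=np.array(s['rotation'],float)
    return r if r.shape==(3,3) else R.from_quat(r.ravel()).as_matrix()
def ray(s,u,v):
    K=np.array(s['mtx']);d=np.linalg.solve(K,[u,v,1.0])
    return np.array(s['position']),rot(s)@np.array([d[0],-d[1],-d[2]])
def onz(s,u,v,z):
    p,d=ray(s,u,v);return p+d*(z-p[2])/d[2]
def proj(s,P):
    c=rot(s).T@(np.array(P)-np.array(s['position']));q=np.array(s['mtx'])@np.array([c[0],-c[1],-c[2]]);return q[:2]/q[2]
E
python3 - <<'E'
from h import *
for n in('scene','top'):
    s=snap(n,n+'1.png');print(n,[k for k in s],np.round(s['mtx'],1).tolist(),np.round(s['position'],3),np.round(rot(s),2).tolist())
print(manip.observe())
E
```

```text
pics
scene ['pixels', 'mtx', 'position', 'rotation'] [[434.5, 0.0, 312.7], [0.0, 434.5, 196.4], [0.0, 0.0, 1.0]] [ 1.072 -0.778  0.725] [[0.82, -0.33, 0.46], [0.57, 0.45, -0.68], [0.02, 0.83, 0.56]]
top ['pixels', 'mtx', 'position', 'rotation'] [[414.4, 0.0, 324.3], [0.0, 414.4, 199.4], [0.0, 0.0, 1.0]] [0.422 0.028 1.225] [[-0.0, 1.0, -0.09], [-1.0, -0.0, -0.01], [-0.01, 0.09, 1.0]]
{'time_s': 0.1, 'q': array([-1.22980689,  0.62925206,  0.03843684,  1.51827431, -0.02700625,
        0.99627672, -0.01999259]), 'joint_vel': array([ 0.00106267, -0.00343621,  0.00074368, -0.00135655, -0.00283386,
       -0.00074998, -0.00041899]), 'tau': array([ 2.57430729e-03, -5.64521670e+01,  1.23017069e+00, -1.93972296e+01,
        1.12554850e-02,  5.38807508e-03,  3.03773732e-05]), 'tool_pos': array([0.25694349, 0.59650049, 0.25547985]), 'orientation': array([ 2.01990124e-01,  9.79387193e-01, -8.29693854e-04, -1.67528452e-04]), 'force': array([-0.49555614,  0.27081791,  0.57188888]), 'moment': array([ 0.03625992, -0.04063995, -0.01013459]), 'finger_force': 0.0, 'opening': 0.08516967854755705}
```

View pics/top1.png

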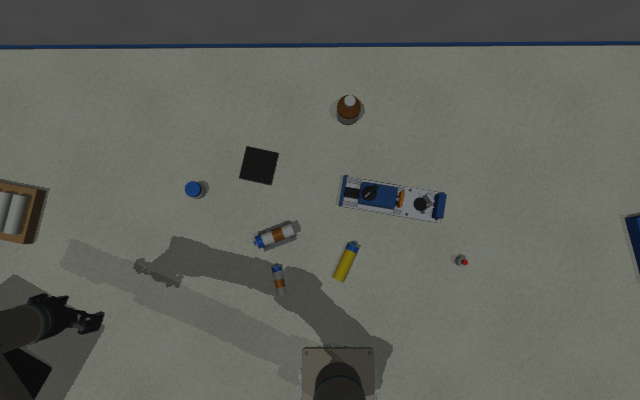

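View pics/scene1.png

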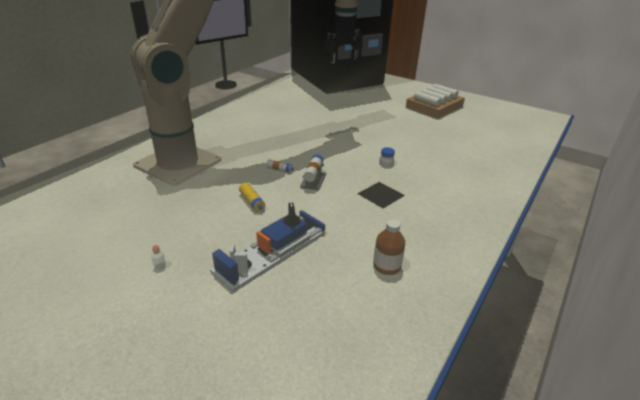

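The top view shows three cartridge candidates. There is a white/amber/blue one on the grey rack at (277,236), a smaller white/amber one at (279,279), and a yellow one at (346,262). The yellow one is excluded and the rack one is the larger of the other two, so it is the target. The pad is at (259,166). The clamp spans (340–446, 175–222), with the orange jaw at (400,200), the knob at (369,191) and the seat at about (421,204).

```bash
python3 - <<'E'
from h import *
s=snap('top');im=s['pixels'];hsv=cv2.cvtColor(im,cv2.COLOR_RGB2HSV)
c=cv2.cvtColor(im,cv2.COLOR_RGB2BGR)[140:300,230:460]
cv2.imwrite('pics/crop1.png',cv2.resize(c,None,fx=3.4,fy=3.4,interpolation=cv2.INTER_CUBIC))
def blobs(name,m,z,box=(230,140,470,300)):
    x0,y0,x1,y1=box;mm=np.zeros(m.shape,np.uint8);mm[y0:y1,x0:x1]=m[y0:y1,x0:x1]
    n,l,st,ce=cv2.connectedComponentsWithStats(mm)
    for i in range(1,n):
        if st[i,4]>12:
            r=cv2.minAreaRect(np.argwhere(l==i)[:,::-1].astype(np.float32))
            print(name,st[i,4],np.round(ce[i],1),'w',np.round(onz(s,*ce[i],z),4),'rect',np.round(r[0],1),np.round(r[1],1),round(r[2],1))
H,S,V=[hsv[...,i].astype(int) for i in range(3)]
blobs('blue',(H>100)&(H<125)&(S>120)&(V>60),.05)
blobs('amber',(H>5)&(H<20)&(S>150)&(V>80),.06)
blobs('black',(V<45),.004)
blobs('white',(S<30)&(V>190),.05)
E
```

```text
blue 88 [342.5 189.9] w [ 0.5526 -0.0166  0.05  ] rect [342.5 190. ] [ 3.  30.4] 9.5
blue 42 [365.6 184.7] w [ 0.5673 -0.0828  0.05  ] rect [366.  183.9] [ 6.2 13. ] 70.0
blue 482 [382.8 197.1] w [ 0.5317 -0.1313  0.05  ] rect [377.9 194.9] [35.8 20.9] 9.5
blue 159 [440.7 205.1] w [ 0.5085 -0.2949  0.05  ] rect [440.7 205.1] [ 6.5 24. ] 8.1
blue 74 [258.8 241.4] w [0.4071 0.2206 0.05  ] rect [258.1 241.9] [11.8  8.4] 70.0
blue 66 [351.5 247.7] w [ 0.3887 -0.0411  0.05  ] rect [351.6 247.8] [11.6  5.4] 26.6
blue 27 [277.  268.6] w [0.3311 0.1687 0.05  ] rect [277.  268.5] [4.1 6. ] 71.6
amber 34 [401.3 198. ] w [ 0.5279 -0.182   0.06  ] rect [401.3 198.5] [ 2.1 15.3] 8.1
amber 26 [277.4 234.4] w [0.4267 0.1669 0.06  ] rect [277.4 234.5] [2.8 8.5] 68.2
amber 17 [278.7 283. ] w [0.2923 0.1624 0.06  ] rect [278.7 283. ] [6.5 2.2] 78.7
black 1068 [258.4 165.1] w [0.6331 0.2319 0.004 ] rect [258.5 165. ] [32.9 32.9] 13.2
black 181 [369.3 192.3] w [ 0.5505 -0.0978  0.004 ] rect [369.5 192. ] [16. 15.] 90.0
black 151 [351.6 192.4] w [ 0.5502 -0.0454  0.004 ] rect [351.7 192.4] [15.6  9.5] 9.5
black 89 [435.1 206.1] w [ 0.5087 -0.2912  0.004 ] rect [435.  205.9] [ 5.2 24.1] 2.7
black 136 [420.  203.8] w [ 0.5157 -0.2467  0.004 ] rect [420. 204.] [12. 12.] 90.0
```

View pics/crop1.png

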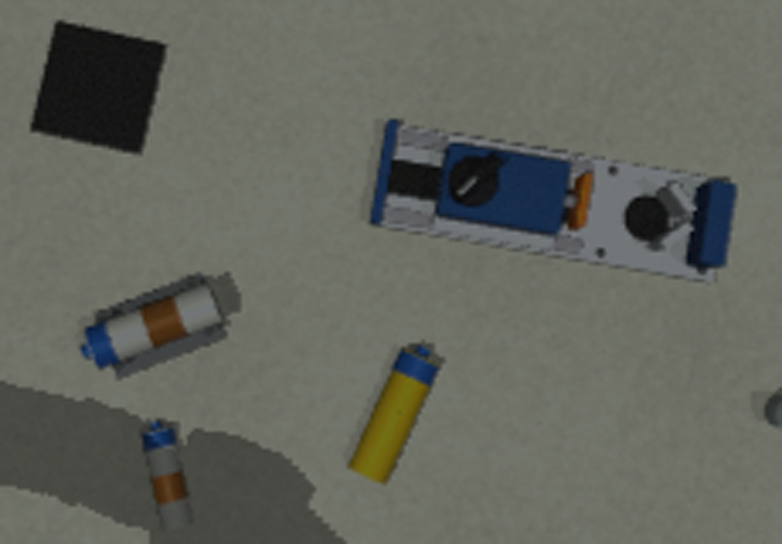

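The enlarged crop confirms it: the white/amber cartridge sits in the grey rack with its cap to the left. The smaller one below it and the yellow one are the look-alikes. I'll move above it now.

>>> jog_arm --motion '[[[8.5,-2.68,-2.75,0,0,0,0],[8.5,-2.68,-2.75,0,0,0,0],[8.5,-2.68,-2.75,0,0,0,0],[8.5,-2.68,-2.75,0,0,0,0],[8.5,-2.68,-2.75,0,0,0,0],[8.5,-2.68,-2.75,0,0,0,0],[8.5,-2.68,-2.75,0,0,0,0],[8.5,-2.68,-2.75,0,0,0,0]]]'

```text
time_s: 0.82
tool_pos: [0.3672, 0.3082, 0.2563]
orientation: [0.202, 0.979, -0.0, -0.0]
force: [1.4, 0.2, 0.6]
opening: 0.0852
finger_force: 0.0
```

```bash
cat >> h.py <<'E'
import json
def log():
    o=manip.observe();open('log.jsonl','a').write(json.dumps([list(o['q']),list(o['tool_pos']),list(o['orientation'])])+'\n')
    print('t',round(o['time_s'],2),'pos',np.round(o['tool_pos'],4),'q',np.round(o['q'],3),'F',np.round(o['force'],2),'M',np.round(o['moment'],3),'open',round(o['opening'],4),round(o['finger_force'],1));return o
def plan(pos,Rt):
    o=log();R0=R.from_quat(o['orientation']);Rt=R.from_matrix(Rt)
    print('shift cm (tool)',np.round(100*R0.inv().apply(np.array(pos)-o['tool_pos']),2),'turn',np.round((R0.inv()*Rt).as_rotvec(),3))
E
python3 -c "
from h import *
log();print([x for x in dir(manip) if x[0]!='_'])"
```

```text
t 0.82 pos [0.3672 0.3082 0.2563] q [-0.793  0.387  0.049  1.98  -0.026  0.775  0.436] F [1.41 0.21 0.61] M [-0.003 -0.051  0.01 ] open 0.0852 0.0
['IKError', 'close_job', 'observe', 'snapshot', 'tip_extent']
```

>>> jog_arm --motion '[[[8.5,-2.68,-2.75,0,0,0,0],[8.5,-2.68,-2.75,0,0,0,0],[8.5,-2.68,-2.75,0,0,0,0],[8.5,-2.68,-2.75,0,0,0,0],[8.5,0,0,0,0,0,0.117],[8.5,0,0,0,0,0,0.117],[8.5,0,0,0,0,0,0.117],[8.5,0,0,0,0,0,0.117]]]'

```text
time_s: 1.48
tool_pos: [0.422, 0.1661, 0.2562]
orientation: [0.427, 0.904, -0.0, -0.0]
force: [0.4, -0.5, -0.3]
opening: 0.0848
finger_force: 0.0
```

>>> jog_arm --motion '[[[8.5,0,0,0,0,0,0.117],[8.5,0,0,0,0,0,0.117],[8.5,0,0,0,0,0,0.117],[8.5,0,0,0,0,0,0]]]'

```text
time_s: 1.82
tool_pos: [0.4218, 0.1667, 0.2562]
orientation: [0.576, 0.817, -0.0, -0.0]
force: [-0.4, -0.3, 0.3]
opening: 0.085
finger_force: 0.0
```

```bash
python3 - <<'E'
from h import *
o=log()
s=snap('wrist','w1.png');print(np.round(s['mtx'],1).tolist(),np.round(s['position'],3),np.round(rot(s),2).tolist())
print(np.round(R.from_quat(o['orientation']).as_matrix(),3))
E
```

```text
t 1.82 pos [0.4218 0.1667 0.2562] q [-0.657  0.364  0.293  2.047 -0.151  0.751  0.071] F [-0.36 -0.27  0.26] M [-0.059 -0.001  0.009] open 0.085 0.0
[[304.1, 0.0, 319.5], [0.0, 304.1, 200.6], [0.0, 0.0, 1.0]] [0.399 0.232 0.375] [[0.94, -0.32, -0.09], [0.34, 0.9, 0.26], [-0.0, -0.28, 0.96]]
[[-0.336  0.942 -0.   ]
 [ 0.942  0.336 -0.   ]
 [-0.    -0.    -1.   ]]
```

View pics/w1.png

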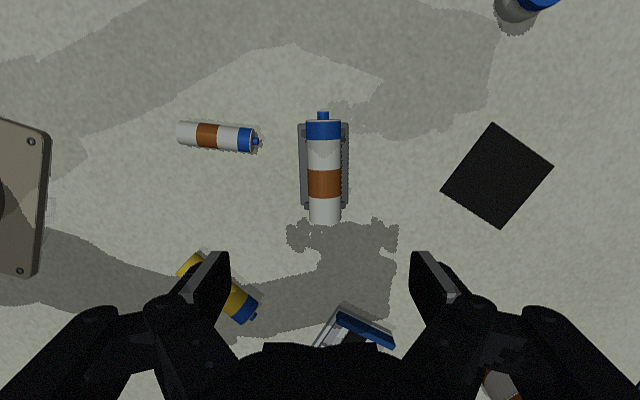

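The wrist view shows the cartridge at about (323,170): the cap end is at row 120, the nub at row 112, the amber band at row 184 and the tail at row 223. The small one is at (218,137).

```bash
python3 - <<'E'
from h import *
s=snap('wrist');im=s['pixels'];hsv=cv2.cvtColor(im,cv2.COLOR_RGB2HSV).astype(int);H,S,V=hsv[...,0],hsv[...,1],hsv[...,2]
sub=np.zeros(H.shape,bool);sub[100:240,295:355]=1
b=sub&(H>100)&(H<125)&(S>120);a=sub&(H>5)&(H<20)&(S>120);w=sub&(S<40)&(V>140)
for n,m in(('b',b),('a',a),('w',w)):
    y,x=np.nonzero(m);print(n,y.min(),y.max(),x.min(),x.max())
for r in(124,132,150,165,184,205,215):
    m=(b|a|w)[r];x=np.nonzero(m)[0];print(r,x.min(),x.max(),np.round(onz(s,(x.min()+x.max()+1)/2-.5,r,.048),4),'wid mm',np.linalg.norm(onz(s,x.max()+.5,r,.05)-onz(s,x.min()-.5,r,.05))*1e3)
for n,r in(('tail',np.nonzero(w)[0].max()),('cap',119)): print(n,r,np.round(onz(s,324,r+.5,.066),4))
# scene: pad with wrist
p=(V<40);n,l,st,ce=cv2.connectedComponentsWithStats(p.astype(np.uint8))
for i in range(1,n):
    if st[i,4]>2000: print(st[i],ce[i],onz(s,*ce[i],.004))
print(rot(s).tolist(),s['position'],manip.observe()['tool_pos'])
E
```

```text
b 112 139 306 340
a 168 198 307 340
w 100 237 295 354
124 295 340 [0.4005 0.2198 0.048 ] wid mm 47.72912741118886
132 295 352 [0.4092 0.2143 0.048 ] wid mm 60.611533981043415
150 296 354 [0.4172 0.1972 0.048 ] wid mm 62.67307498888118
165 297 354 [0.4233 0.1822 0.048 ] wid mm 62.46945205354122
184 295 352 [0.4285 0.1617 0.048 ] wid mm 63.59338754526779
205 297 354 [0.439  0.1397 0.048 ] wid mm 64.881376404193
215 297 354 [0.4431 0.1285 0.048 ] wid mm 65.51374254727325
tail 237 [0.4481 0.1092 0.066 ]
cap 119 [0.405  0.2267 0.066 ]
[ 440  124  114  107 6318] [495.86198164 177.502849  ] [0.63109714 0.23297623 0.004     ]
[    0   251   640   149 46288] [319.52923004 353.22029468] [ 0.51592085 -0.09263552  0.004     ]
[[0.9402245599021333, -0.3271882775649001, -0.09447543586009019], [0.3405529713173774, 0.9023338583412812, 0.26422960057087164], [-0.0012044433343356004, -0.28060905030852223, 0.9598213949486664]] [0.39866441 0.23225948 0.37520556] [0.42180034 0.16677867 0.25621248]
```

```bash
python3 - <<'E'
from h import *
s=snap('wrist')
im=s['pixels'];print(im[214:232,324].tolist()); print(im[112:124,333].tolist())
A=onz(s,323,128,.048);B=onz(s,323.5,183,.048);d=(A-B)/np.linalg.norm(A-B);print(A,B,d)
for r in(222,223,224,225):print(r,np.dot(onz(s,324,r,.066)-B,d))
for r in(119,120,121):print(r,np.dot(onz(s,323,r,.055)-B,d), 'band',)
for r in(167.5,198.5,139.5):print(r,np.dot(onz(s,323,r,.066)-B,d))
E
```

```text
[[146, 150, 145], [145, 149, 144], [146, 151, 146], [147, 151, 147], [148, 152, 147], [145, 149, 144], [146, 150, 145], [144, 149, 144], [147, 150, 144], [144, 149, 143], [154, 158, 155], [111, 113, 106], [92, 94, 87], [94, 93, 88], [90, 92, 85], [89, 91, 83], [93, 94, 86], [97, 98, 91]]
[[129, 131, 121], [123, 125, 114], [123, 127, 116], [126, 127, 118], [126, 129, 119], [130, 132, 121], [127, 130, 120], [88, 90, 84], [128, 128, 118], [89, 102, 114], [29, 50, 98], [7, 44, 94]]
[0.40727543 0.21804245 0.048     ] [0.42814032 0.16280944 0.048     ] [-0.35338708  0.93547719  0.        ]
222 -0.03906555737096277
223 -0.04021692515377394
224 -0.04137055587634846
225 -0.04252645621674405
119 0.0683073233248125 band
120 0.0673238563298711 band
121 0.06633863405571003 band
167.5 0.020454293781131352
198.5 -0.012630992539774824
139.5 0.04873796451821796
```

```bash
cat > kin.py <<'E'
import numpy as np,json,itertools
from scipy.optimize import least_squares
from scipy.spatial.transform import Rotation as R
D=[json.loads(l) for l in open('log.jsonl')]+[[[-1.22980689,.62925206,.03843684,1.51827431,-.02700625,.99627672,-.01999259],[.25694349,.59650049,.25547985],[2.01990124e-01,9.79387193e-01,-8.29693854e-04,-1.67528452e-04]]]
def fk(q,p,s,full=False):
    ax='zyzyzyz';L=[p[0],0,p[1],0,p[2],0,p[3]];X=[0,0,p[4],p[5],0,p[6],0]
    r=R.from_euler('z',p[7]);t=np.zeros(3);J=[]
    for i in range(7):
        sg=s if ax[i]=='z' else 1
        if i==0:t=t+r.apply([0,0,L[0]])
        r=r*R.from_euler(ax[i],sg*q[i])
        if i>0: t=t+r.apply([X[i],0,L[i]])
    return t,r*R.from_euler('z',p[8])
def fit(s):
    def f(p):
        e=[]
        for q,t,o in D:
            a,b=fk(q,p,s);e+=list((a-t)*10)+list((b.inv()*R.from_quat(o)).as_rotvec())
        return np.r_[e,.02*p[4:7],.02*(p[:4]-[.33,.4,.4,.25])]
    return min((least_squares(f,np.r_[.33,.4,.4,.25,0,0,0,a,b]) for a in(0,3.1) for b in(0,1.57,-1.57,3.1)),key=lambda r:r.cost)
qlo=np.array([-3.06,-.37,-1.25,.18,-1.1,.23,-2.94]);qhi=np.array([3.06,2.12,1.32,2.47,4.24,1.98,2.94])
def ik(t,r,q0,p,s):
    f=lambda q:np.r_[(fk(q,p,s)[0]-t)*10,(fk(q,p,s)[1].inv()*r).as_rotvec()*2,.02*(q-q0)]
    return least_squares(f,np.clip(q0,qlo+.01,qhi-.01),bounds=(qlo,qhi))
E
python3 - <<'E'
from kin import *
for s in(1,-1):
    r=fit(s);print(s,r.cost,np.round(r.x,3))
    if s==-1 or 1:
        q=np.array(D[-2][0]);a=np.array([-.353,.935,0]);y=np.cross([0,0,1.],a)*-1
        if r.cost<.02:
            for th,pos in((0,(.42,.17,.2)),(-30,(.424,.17,.06)),(0,(.424,.17,.15)),(30,(.5,.2,.15)),(60,(.55,.2,.15)),(60,(.633,.232,.08))):
                th=np.radians(th);z=np.array([0,0,-1.])
                z=z*np.cos(th)+a*np.sin(th);M=np.c_[np.cross(y,z),y,z]
                k=ik(np.array(pos),R.from_matrix(M),q,r.x,s);q=k.x;print(round(np.degrees(th)),k.cost,np.round(q,2))
E
```

```text
1 6.579086034700823 [11.416  0.399  7.585  4.084  5.848 -0.188 10.771  2.13  -4.363]
-1 0.0015762307153905327 [ 0.193  0.57   0.267  0.305 -0.096  0.005 -0.17  -0.048  1.523]
0 2.3580977591656102e-05 [-0.65  0.47  0.24  2.2  -0.23  0.49  0.13]
-30 0.0006675016210003086 [-0.65  0.81  0.45  2.23  1.08  0.23 -1.04]
0 0.00028636952593258695 [-0.11  0.62 -0.27  2.28  0.55  0.3  -0.5 ]
30 0.0001534916559493628 [ 0.27  0.89 -0.85  2.08  0.26  0.42 -0.24]
60 8.57622912537703e-05 [ 0.47  1.23 -1.22  1.89  0.07  0.61 -0.04]
60 2.1064117271017594e-05 [ 0.35  1.35 -1.15  1.64  0.11  0.69  0.01]
```

>>> jog_arm --motion '[[[8.5,1.0,0,3.5,0,0,-0.018],[8.5,1.0,0,3.5,0,0,0],[8.5,0,0,3,0,0,0],[8.5,0,0,0,0,-0.117,0],[8.5,0,0,0,0,-0.117,0],[8.5,0,0,0,0,-0.117,0],[8.5,0,0,0,0,0,0]]]'

```text
time_s: 2.55
tool_pos: [0.412, 0.1931, 0.1535]
orientation: [0.552, 0.817, -0.094, 0.135]
force: [-0.7, 2.3, -1.3]
opening: 0.0853
finger_force: 0.0
```

```bash
cat >> kin.py <<'E'
a=np.array([-.3534,.9355,0])
def tilt(th,az=0):
    aa=R.from_euler('z',az,degrees=True).apply(a);y=-np.cross([0,0,1.],aa);th=np.radians(th);z=np.array([0,0,-1.])*np.cos(th)+aa*np.sin(th);return np.c_[np.cross(y,z),y,z]
E
python3 - <<'E'
from h import *
from kin import *
plan((.4197,.1854,.0536),tilt(-20))
import importlib,kin;importlib.reload(kin);r=kin.fit(-1);print(r.cost,np.round(r.x,3))
E
```

```text
t 2.55 pos [0.412  0.1931 0.1535] q [-1.091  0.648  0.556  2.119 -0.01   0.535 -0.226] F [-0.68  2.27 -1.27] M [ 0.46   0.142 -0.02 ] open 0.0853 0.0
shift cm (tool) [2.28 0.47 9.78] turn [ 0.002 -0.019  0.021]
0.0025515919482656173 [ 0.352  0.554  0.352  0.366 -0.024  0.    -0.047 -0.05   1.522]
```

>>> jog_arm --motion '[[[8.5,2.28,0.47,1.78,0.002,-0.019,0.021],[8.5,0,0,2.5,0,0,0],[8.5,0,0,2.5,0,0,0],[8.5,0,0,2,0,0,0],[8.5,0,0,1,0,0,0],[8.5,0,0,0,0,0,0],[8.5,0,0,0,0,0,0]]]'

```text
time_s: 3.13
tool_pos: [0.4227, 0.1762, 0.0561]
orientation: [0.568, 0.805, -0.098, 0.14]
force: [-0.6, 0.3, 0.4]
opening: 0.0847
finger_force: 0.0
```

```bash
python3 - <<'E'
from h import *
from kin import *
plan((.4197,.1854,.0536),tilt(-20)); snap('wrist','w2.png')
E
```

```text
t 3.13 pos [0.4227 0.1762 0.0561] q [-0.997  0.843  0.475  2.155 -0.067  0.31  -0.241] F [-0.6   0.28  0.36] M [0.3   0.116 0.043] open 0.0847 0.0
shift cm (tool) [ 1.    0.03 -0.09] turn [-0.005 -0.005 -0.019]
```

View pics/w2.png

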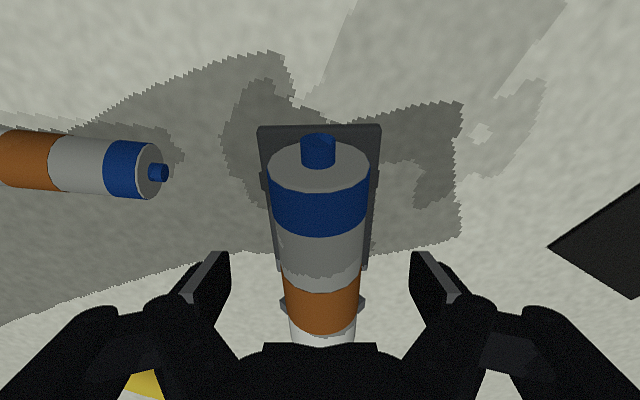

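The view shows the cartridge centred between the open fingers at x≈320, with the cap at (318,190). It needs 1 cm more towards the cap, then I'll grip.

>>> jog_arm --motion '[[[8.5,1.0,0,-0.1,0,0,-0.019],[8.5,0,0,0,0,0,0],[3.0,0,0,0,0,0,0],[3.0,0,0,0,0,0,0],[3.0,0,0,0,0,0,0],[3.0,0,0,0,0,0,0],[3.0,0,0,0,0,0,0],[3.0,0,0,0,0,0,0]]]' --squeeze 45

```text
time_s: 3.85
tool_pos: [0.4196, 0.1858, 0.054]
orientation: [0.56, 0.81, -0.099, 0.14]
force: [-0.9, 0.2, 6.1]
opening: 0.0348
finger_force: 44.3
```

```bash
python3 - <<'E'
from h import *
import kin
from kin import *
plan((.4197,.1854,.0536),tilt(-20))
r=kin.fit(-1);print(r.cost,np.round(r.x,3));q=np.array(D[-2][0]) 
# path
for th,pos in((-20,(.42,.185,.15)),(10,(.45,.2,.16)),(40,(.53,.22,.17)),(70,(.6,.23,.17)),(70,(.633,.232,.08))):
    k=kin.ik(np.array(pos),R.from_matrix(tilt(th)),q,r.x,-1);q=k.x;print(th,round(k.cost,5),np.round(q,2))
E
```

```text
t 3.85 pos [0.4196 0.1858 0.054 ] q [-1.014  0.848  0.471  2.147 -0.067  0.316 -0.244] F [-0.88  0.23  6.06] M [0.227 0.093 0.037] open 0.0348 44.3
shift cm (tool) [-0.02 -0.01  0.05] turn [-0.003 -0.005  0.   ]
0.0035783524243261254 [ 0.35   0.554  0.364  0.351 -0.009 -0.002 -0.025 -0.051  1.521]
-20 2e-05 [-1.09  0.66  0.57  2.12  0.    0.51 -0.25]
10 0.00025 [-0.42  0.57  0.09  2.06 -0.42  0.57  0.38]
40 0.00015 [ 0.03  0.79 -0.18  1.77 -0.68  0.95  0.75]
70 0.0001 [ 0.23  1.14 -0.35  1.42 -0.78  1.35  0.83]
70 1e-05 [ 0.2   1.31 -0.33  1.26 -0.75  1.35  0.84]
```

>>> jog_arm --motion '[[[3.0,-0.85,0,-2.35,0,0,0],[3.0,-0.85,0,-2.35,0,0,0],[3.0,-0.85,0,-2.35,0,0,0],[3.0,-0.85,0,-2.35,0,0,0],[3.0,0,1.6,0,0,0.09,0],[3.0,0,1.6,0,0,0.09,0],[3.0,0,1.6,0,0,0.09,0],[3.0,0,1.6,0,0,0.09,0]]]'

```text
time_s: 4.52
tool_pos: [0.48, 0.2088, 0.154]
orientation: [0.568, 0.823, 0.005, -0.009]
force: [0.5, -0.3, -2.0]
opening: 0.0351
finger_force: 45.2
```

>>> jog_arm --motion '[[[3.0,0,1.5,0,0,0.1,0],[3.0,0,1.5,0,0,0.1,0],[3.0,0,1.5,0,0,0.1,0],[3.0,0,1.5,0,0,0.1,0],[3.0,0,1.5,0,0,0.1,0],[3.0,0,1.5,0,0,0.1,0],[3.0,0,1.5,0,0,0.1,0],[3.0,0,1.5,0,0,0.1,0]]]'

```text
time_s: 5.18
tool_pos: [0.5932, 0.2487, 0.1526]
orientation: [0.523, 0.753, 0.226, -0.328]
force: [0.3, 0.8, -2.0]
opening: 0.0349
finger_force: 45.3
```

```bash
python3 - <<'E'
from h import *
from kin import *
plan((.632,.2325,.13),tilt(70))
E
```

```text
t 5.18 pos [0.5932 0.2487 0.1526] q [ 0.095  0.934 -0.314  1.561 -0.654  1.005  0.686] F [ 0.34  0.77 -2.04] M [-0.898 -0.305  0.033] open 0.0349 45.3
shift cm (tool) [-3.61  3.08 -0.57] turn [ 0.001  0.402 -0.005]
```

>>> jog_arm --motion '[[[3.0,-0.6,0.8,0,0,0.1,0],[3.0,-0.6,0.8,0,0,0.1,0],[3.0,-0.6,0.8,0,0,0.1,0],[3.0,-0.6,0.8,0,0,0.1,0],[3.0,0,0,0,0,0,0],[3.0,0,0,0,0,0,0]]]'

```text
time_s: 5.68
tool_pos: [0.6255, 0.2472, 0.1289]
orientation: [0.47, 0.673, 0.322, -0.472]
force: [0.3, 0.4, -0.0]
opening: 0.0349
finger_force: 45.3
```

```bash
python3 - <<'E'
from h import *
from kin import *
plan((.634,.2273,.11),tilt(70))
s=snap('scene');c=cv2.cvtColor(s['pixels'],cv2.COLOR_RGB2BGR)[90:240,300:480];cv2.imwrite('pics/s2.png',cv2.resize(c,None,fx=4,fy=4,interpolation=cv2.INTER_CUBIC))
E
```

```text
t 5.68 pos [0.6255 0.2472 0.1289] q [ 0.232  1.208 -0.439  1.352 -0.745  1.254  0.791] F [ 0.29  0.42 -0.01] M [-1.052 -0.345  0.039] open 0.0349 45.3
shift cm (tool) [-2.52  0.12 -1.37] turn [-0.001  0.006 -0.011]
```

View pics/s2.png

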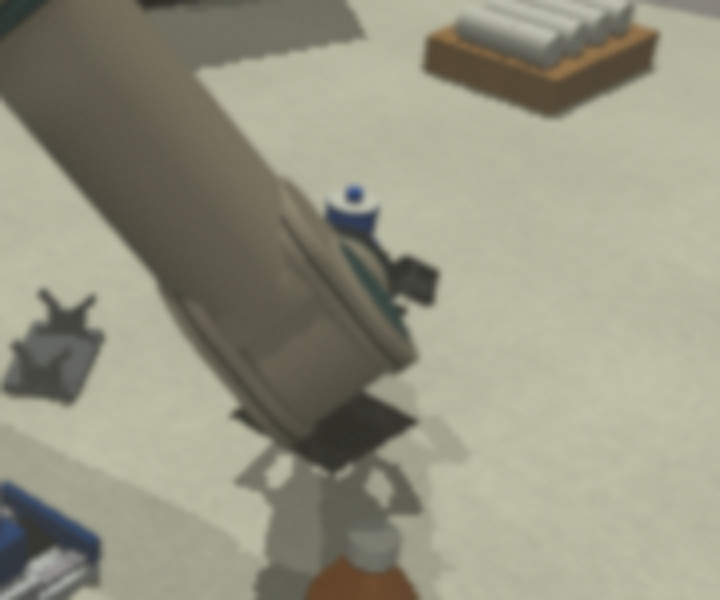

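The crop shows the cartridge upright, blue cap up at (353,200), above the pad. The wrist is near the bottle at (370,560), so I'll check clearances before lowering.

```bash
python3 - <<'E'
from h import *
import kin
from kin import *
s=snap('top')
print('bottle cap z.13',onz(s,349,101,.13),'base', onz(s,348.5,113,.03))
s2=snap('scene');print('scene cap',onz(s2,393,226,.13))
o=manip.observe();z=R.from_quat(o['orientation']).as_matrix()[:,2]
r=kin.fit(-1);p=r.x;print(np.round(p,3),r.cost)
for az in(0,15,30,45):
    M=tilt(70,az);T=np.array([.632,.2325,.071])-.0056*M[:,2]
    k=kin.ik(T,R.from_matrix(M),o['q'],p,-1);q=k.x
    w=T-M[:,2]*p[3];el=fk(np.r_[q[:4],0,0,0],np.r_[p[:2],0,0,p[4:]],-1)[0]
    print(az,round(k.cost,5),np.round(q,2),'wrist',np.round(w,3),'elbow~',np.round(el,3))
E
```

```text
bottle cap z.13 [ 0.78592805 -0.03287092  0.13      ] base [ 0.78289625 -0.03667972  0.03      ]
scene cap [ 0.79116799 -0.04509473  0.13      ]
[ 0.348  0.538  0.357  0.331  0.007  0.002 -0.025 -0.048  1.529] 0.011116602685253212
0 1e-05 [ 0.23  1.32 -0.41  1.22 -0.69  1.33  0.79] wrist [ 0.744 -0.063  0.186] elbow~ [ 0.522 -0.147  0.486]
15 9e-05 [ 0.12  1.41 -0.38  0.9  -0.55  1.66  0.73] wrist [ 0.817 -0.024  0.186] elbow~ [ 0.54  -0.096  0.441]
30 0.00053 [ 0.08  1.59 -0.78  0.49 -0.11  1.98  0.57] wrist [0.877 0.032 0.186] elbow~ [ 0.544 -0.078  0.344]
45 0.06744 [ 0.04  1.55 -0.77  0.53 -0.    1.98  0.69] wrist [0.92  0.102 0.186] elbow~ [ 0.547 -0.055  0.371]
```

```bash
python3 - <<'E'
from h import *
import kin
from kin import *
o=manip.observe();p=kin.fit(-1).x
for z0 in(.14,.071):
  for az in(-15,-25,-35,-50):
    M=tilt(70,az);T=np.array([.632,.2325,z0])-.0056*M[:,2]
    k=kin.ik(T,R.from_matrix(M),o['q'],p,-1);q=k.x
    w=T-M[:,2]*p[3]
    print(z0,az,round(k.cost,5),np.round(q,2),'wrist',np.round(w,3),'dist bottle',np.hypot(w[0]-.785,w[1]+.037))
M=tilt(70,-25);plan(np.array([.632,.2325,.11])-.006*M[:,2],M)
E
```

```text
0.14 -15 2e-05 [ 0.32  1.15 -0.45  1.55 -0.91  1.07  0.86] wrist [ 0.663 -0.082  0.255] dist bottle 0.12973356605585878
0.14 -25 9e-05 [ 0.37  1.12 -0.51  1.71 -1.1   0.88  0.99] wrist [ 0.608 -0.083  0.255] dist bottle 0.18258138332195795
0.14 -35 0.00031 [ 0.59  1.26 -0.91  1.87 -1.1   0.41  1.04] wrist [ 0.554 -0.074  0.255] dist bottle 0.2340609736793296
0.14 -50 0.06938 [ 0.67  1.36 -1.07  1.92 -1.1   0.23  1.  ] wrist [ 0.477 -0.043  0.255] dist bottle 0.3078383067138827
0.071 -15 2e-05 [ 0.31  1.26 -0.45  1.5  -0.9   1.04  0.92] wrist [ 0.663 -0.082  0.186] dist bottle 0.12973356605585878
0.071 -25 0.0001 [ 0.37  1.24 -0.49  1.67 -1.1   0.86  1.07] wrist [ 0.608 -0.083  0.186] dist bottle 0.18258138332195795
0.071 -35 0.00031 [ 0.58  1.39 -0.87  1.83 -1.1   0.4   1.14] wrist [ 0.554 -0.074  0.186] dist bottle 0.2340609736793296
0.071 -50 0.06785 [ 0.68  1.51 -1.04  1.87 -1.1   0.23  1.14] wrist [ 0.477 -0.043  0.186] dist bottle 0.3078383067138827
t 5.83 pos [0.6265 0.2501 0.1358] q [ 0.229  1.198 -0.442  1.352 -0.746  1.255  0.791] F [ 0.01  0.28 -0.83] M [-1.032 -0.446  0.005] open 0.0344 45.3
shift cm (tool) [-3.04 -0.35 -1.38] turn [-0.411  0.008  0.15 ]
```

>>> jog_arm --motion '[[[3.0,-0.4,0,0,-0.11,0.002,0.04],[3.0,-0.4,0,0,-0.11,0.002,0.04],[3.0,-0.4,0,0,-0.11,0.002,0.04],[3.0,0,0,0,0,0,0],[3.0,0,0,0,0,0,0]]]'

```text
time_s: 6.25
tool_pos: [0.6268, 0.2449, 0.1245]
orientation: [0.576, 0.583, 0.402, -0.408]
force: [0.8, 0.6, -0.5]
opening: 0.0349
finger_force: 45.5
```

```bash
python3 - <<'E'
from h import *
from kin import *
M=tilt(70,-20);plan(np.array([.632,.2325,.069])-.006*M[:,2],M); o=manip.observe();print('up',R.from_quat(o['orientation']).inv().apply([0,0,1]))
# cap straightness in wrist view
E
```

```text
t 6.25 pos [0.6268 0.2449 0.1245] q [ 0.371  1.164 -0.547  1.672 -1.027  0.866  0.988] F [ 0.84  0.6  -0.46] M [-1.163  0.031 -0.042] open 0.0349 45.5
shift cm (tool) [-5.64  0.51  0.13] turn [ 0.     0.002 -0.001]
up [ 0.93908307 -0.00095041 -0.34368894]
```

>>> jog_arm --motion '[[[3.0,-0.31,0.26,-0.85,0,0,0],[3.0,-0.31,0.26,-0.85,0,0,0],[3.0,-1.4,0,0.51,0,0,0],[3.0,-1.4,0,0.51,0,0,0],[3.0,-1.3,0,0.48,0,0,0],[3.0,-0.4,0,0.15,0,0,0],[3.0,0,0,0,0,0,0],[3.0,0,0,0,0,0,0]]]'

```text
time_s: 6.92
tool_pos: [0.6327, 0.2273, 0.0737]
orientation: [0.577, 0.581, 0.403, -0.408]
force: [-0.1, 0.5, -1.4]
opening: 0.0349
finger_force: 45.5
```

```bash
python3 - <<'E'
from h import *
from kin import *
M=tilt(70,-20);plan(np.array([.632,.2325,.069])-.006*M[:,2],M)
E
```

```text
t 6.92 pos [0.6327 0.2273 0.0737] q [ 0.382  1.25  -0.522  1.62  -0.998  0.879  1.022] F [-0.14  0.46 -1.41] M [-1.206 -0.062  0.006] open 0.0349 45.5
shift cm (tool) [-0.26 -0.07  0.05] turn [ 0.001  0.    -0.004]
```

>>> jog_arm --motion '[[[3.0,-0.19,0,0.07,0,0,0],[3.0,-0.19,0,0.07,0,0,0],[3.0,0,0,0,0,0,0]]]'

```text
time_s: 7.17
tool_pos: [0.6329, 0.2268, 0.07]
orientation: [0.577, 0.582, 0.403, -0.408]
force: [-0.1, -1.1, -1.8]
opening: 0.0346
finger_force: 45.5
```

```bash
python3 - <<'E'
from h import *
from kin import *
M=tilt(70,-20);plan(np.array([.632,.2325,.069])-.006*M[:,2],M)
E
```

```text
t 7.17 pos [0.6329 0.2268 0.07  ] q [ 0.382  1.255 -0.521  1.618 -0.997  0.877  1.027] F [-0.12 -1.1  -1.77] M [-1.191  0.011  0.007] open 0.0346 45.5
shift cm (tool) [ 0.1  -0.09 -0.03] turn [ 0.002  0.001 -0.003]
```

>>> jog_arm --motion '[[[3.0,-0.09,0,0.035,0,0,0],[3.0,0,0,0,0,0,0]]]'

```text
time_s: 7.33
tool_pos: [0.633, 0.2268, 0.0692]
orientation: [0.577, 0.582, 0.403, -0.408]
force: [0.6, -0.8, -1.0]
opening: 0.0348
finger_force: 45.6
```

>>> jog_arm --motion '[[[3.0,-0.09,0,0.035,0,0,0],[3.0,0,0,0,0,0,0]]]'

```text
time_s: 7.5
tool_pos: [0.633, 0.2271, 0.0692]
orientation: [0.577, 0.581, 0.403, -0.408]
force: [-1.0, -2.5, 3.8]
opening: 0.0352
finger_force: 45.8
```

```bash
python3 - <<'E'
from h import *
o=log()
s=snap('top');c=cv2.cvtColor(s['pixels'],cv2.COLOR_RGB2BGR)[120:220,200:330]
s=snap('scene');d=cv2.cvtColor(s['pixels'],cv2.COLOR_RGB2BGR)[130:230,330:460]
cv2.imwrite('pics/s3.png',cv2.resize(np.hstack([c,d]),None,fx=3,fy=3,interpolation=cv2.INTER_CUBIC))
E
```

```text
t 7.5 pos [0.633  0.2271 0.0692] q [ 0.382  1.258 -0.522  1.617 -0.997  0.879  1.028] F [-1.02 -2.49  3.84] M [-0.461  0.075  0.101] open 0.0352 45.8
```

View pics/s3.png

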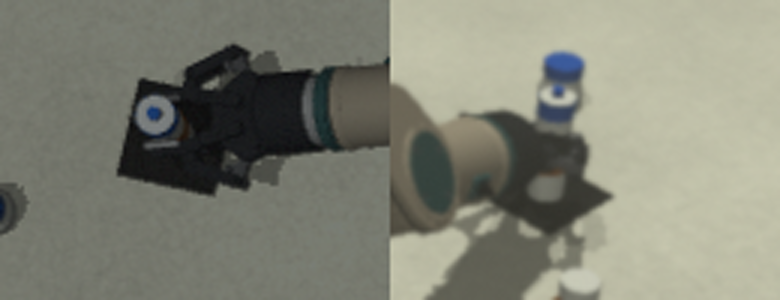

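Contact is felt at 4 N. The crops show the cartridge upright on the pad, so I'll release and back off.

>>> jog_arm --motion '[[[4.2,0,0,0,0,0,0],[5.5,0,0,0,0,0,0],[8.5,0,0,0,0,0,0],[8.5,0,0,0,0,0,0],[8.5,0,0,-1,0,0,0],[8.5,0,0,-3,0,0,0],[8.5,0,0,-3.5,0,0,0],[8.5,0,0,-3.5,0,0,0]]]'

```text
time_s: 8.27
tool_pos: [0.6333, 0.1224, 0.1061]
orientation: [0.577, 0.582, 0.402, -0.408]
force: [0.8, -0.4, -0.7]
opening: 0.0852
finger_force: 0.0
```

```bash
python3 - <<'E'
from h import *
from kin import *
import kin
M=tilt(0,-20);plan(np.array([.632,.2325,.22]),M);p=kin.fit(-1).x
for az in(0,-20,-60,-110):
    k=kin.ik(np.array([.632,.2325,.15]),R.from_matrix(tilt(0,az)),manip.observe()['q'],p,-1);print(az,k.cost,np.round(k.x,2))
s=snap('top');im=s['pixels'];hsv=cv2.cvtColor(im,cv2.COLOR_RGB2HSV).astype(int)
m=np.zeros(im.shape[:2],np.uint8);m[130:200,225:300]=((hsv[...,0]>100)&(hsv[...,0]<125)&(hsv[...,1]>100))[130:200,225:300]
y,x=np.nonzero(m);print(len(x),x.min(),x.max(),y.min(),y.max(),onz(s,(x.min()+x.max())/2,(y.min()+y.max())/2,.11))
E
```

```text
t 8.27 pos [0.6333 0.1224 0.1061] q [ 0.492  1.189 -0.45   1.576 -0.891  1.053  0.955] F [ 0.78 -0.43 -0.72] M [-1.015  0.005 -0.032] open 0.0852 0.0
shift cm (tool) [14.48 -0.05  6.43] turn [-0.002 -1.22  -0.004]
0 0.0005620782806125432 [-0.53  0.8   0.23  1.52 -0.22  0.85  0.15]
-20 0.0006933788006951001 [-0.59  0.81  0.33  1.52 -0.31  0.86 -0.12]
-60 0.0010736679187351057 [-0.7   0.84  0.52  1.52 -0.49  0.91 -0.69]
-110 0.0017769137311007648 [-0.8   0.9   0.72  1.52 -0.67  0.99 -1.43]
31 248 259 155 165 [0.62887797 0.22767599 0.11      ]
```

>>> jog_arm --motion '[[[8.5,2.5,0,-2,0,0,0],[8.5,2.5,0,-1.5,0,-0.1,0],[8.5,1.5,0,0,0,-0.12,0],[8.5,1.5,0,0,0,-0.12,0],[8.5,1.5,0,0,0,-0.12,0],[8.5,1.5,0,0,0,-0.12,0],[8.5,1.5,0,0,0,-0.12,0],[8.5,1.5,0,0,0,-0.12,0]]]'

```text
time_s: 8.98
tool_pos: [0.6346, 0.1669, 0.2318]
orientation: [0.691, 0.695, 0.139, -0.139]
force: [-0.5, 0.3, -1.3]
opening: 0.0851
finger_force: 0.0
```

>>> jog_arm --motion '[[[8.5,1.5,0,0,0,-0.12,0],[8.5,1.5,0,0,0,-0.12,0],[8.5,1.0,0,0,0,-0.12,0.05],[8.5,0,0,0,0,-0.04,0.125],[8.5,0,0,0,0,0,0]]]'

```text
time_s: 9.4
tool_pos: [0.632, 0.2124, 0.2408]
orientation: [0.759, 0.651, -0.001, -0.006]
force: [0.3, 0.2, -1.3]
opening: 0.0852
finger_force: 0.0
```

```bash
python3 - <<'E'
from h import *
from kin import *
plan((.632,.2325,.25),tilt(0,-30))
E
```

```text
t 9.4 pos [0.632  0.2124 0.2408] q [-0.508  0.685  0.262  1.48  -0.207  1.009 -0.343] F [ 0.31  0.23 -1.25] M [0.009 0.021 0.002] open 0.0852 0.0
shift cm (tool) [ 2.   -0.32 -0.9 ] turn [-0.011 -0.006  0.011]
```

```bash
cat >> h.py <<'E'
def blue(s,near,rad=60,lo=100,hi=125,smin=120):
    hsv=cv2.cvtColor(s['pixels'],cv2.COLOR_RGB2HSV).astype(int);m=((hsv[...,0]>lo)&(hsv[...,0]<hi)&(hsv[...,1]>smin)).astype(np.uint8)
    n,l,st,ce=cv2.connectedComponentsWithStats(m)
    for i in range(1,n):
        if st[i,4]>15 and np.hypot(*(ce[i]-near))<rad: print('blob',st[i].tolist(),np.round(ce[i],1))
    return m
E
python3 - <<'E'
from h import *
s=snap('wrist','w3.png')
e=proj(s,[.63,.231,.122]);print('expect',e)
blue(s,e,120)
print(s['pixels'][int(e[1])-30:int(e[1])+40:3,int(e[0])].tolist())
t=snap('top');e=proj(t,[.63,.231,.122]);print(e);blue(t,e,20)
s2=snap('scene');e=proj(s2,[.63,.231,.122]);print(e);blue(s2,e,20)
E
```

```text
expect [313.66748098 180.23641218]
blob [300, 154, 42, 33, 99] [324.5 162.3]
blob [312, 173, 14, 15, 173] [318.6 180.1]
[[46, 24, 4], [79, 81, 74], [5, 28, 62], [132, 139, 143], [142, 146, 146], [141, 146, 146], [142, 145, 145], [143, 147, 147], [117, 121, 117], [22, 58, 116], [33, 69, 126], [27, 66, 125], [104, 117, 135], [144, 147, 147], [144, 146, 147], [142, 147, 145], [134, 139, 143], [119, 121, 109], [139, 141, 131], [135, 137, 127], [121, 124, 113], [88, 89, 81], [132, 135, 125], [82, 84, 76]]
[251.48971978 158.78226943]
[384.59945965 158.86500109]
blob [382, 148, 12, 6, 55] [387.7 150.7]
```

View pics/w3.png

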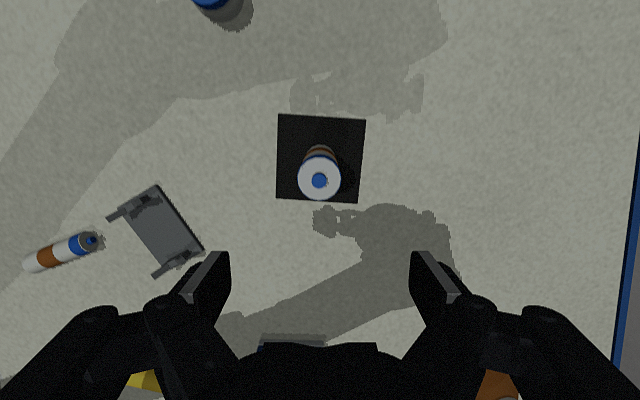

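The wrist view shows the cartridge standing on the pad, with its cap disc and nub centred at (319,180).

```bash
python3 - <<'E'
from h import *
from kin import *
s=snap('wrist');c=onz(s,318.6,180.1,.122);print(c)
plan((c[0],c[1],.095),tilt(0,-30))
E
```

```text
[0.63534471 0.22171157 0.122     ]
t 9.6 pos [0.6337 0.2028 0.2405] q [-0.496  0.684  0.263  1.484 -0.207  1.008 -0.337] F [-0.26 -0.85 -0.76] M [-0.06  -0.018 -0.013] open 0.085 0.0
shift cm (tool) [ 1.82  0.03 14.56] turn [-0.011 -0.005  0.003]
```

>>> jog_arm --motion '[[[8.5,0.9,0,1.5,-0.011,-0.005,0],[8.5,0.9,0,1.5,0,0,0],[8.5,0,0,1,0,0,0],[8.5,0,0,0,0,0,0],[8.5,0,0,0,0,0,0]]]'

```text
time_s: 10.02
tool_pos: [0.6358, 0.2224, 0.1996]
orientation: [0.761, 0.649, -0.001, -0.0]
force: [0.4, -0.2, 0.2]
opening: 0.0851
finger_force: 0.0
```

```bash
python3 - <<'E'
from h import *
from kin import *
s=snap('wrist');o=manip.observe();e=proj(s,[.6345,.2225,.122]);print(e);blue(s,e,25)
plan((.6345,.2225,.095),tilt(0,-30))
E
```

```text
[316.12567765 218.10595661]
blob [305, 197, 18, 19, 269] [313.4 206. ]
t 10.07 pos [0.6364 0.2225 0.2006] q [-0.522  0.735  0.257  1.503 -0.214  0.931 -0.359] F [0.14 0.91 0.78] M [ 0.014  0.046 -0.046] open 0.085 0.0
shift cm (tool) [-0.03 -0.19 10.56] turn [0.    0.    0.003]
```

>>> jog_arm --motion '[[[8.5,0.77,-0.36,1.5,0,0,0],[8.5,0,0,3,0,0,0],[8.5,0,0,3,0,0,0],[8.5,0,0,2.2,0,0,0],[8.5,0,0,0.9,0,0,0],[8.5,0,0,0,0,0,0]]]'

```text
time_s: 10.57
tool_pos: [0.6329, 0.2312, 0.0931]
orientation: [0.761, 0.649, -0.001, -0.001]
force: [-0.5, -0.5, 0.1]
opening: 0.0852
finger_force: 0.0
```

```bash
python3 - <<'E'
from h import *
from kin import *
s=snap('wrist');e=proj(s,[.634,.2307,.122]);print(e);blue(s,e,40)
plan((.634,.2307,.095),tilt(0,-30))
E
```

```text
[319.07629927 321.37331605]
blob [302, 296, 35, 42, 1195] [319.1 317.1]
t 10.62 pos [0.6341 0.2316 0.0949] q [-0.516  0.863  0.22   1.568 -0.249  0.738 -0.343] F [-0.04  0.24 -0.48] M [-0.024 -0.034  0.014] open 0.085 0.0
shift cm (tool) [-0.09  0.   -0.01] turn [ 0.    -0.     0.004]
```

>>> jog_arm --motion '[[[3.0,-0.1,0,0,0,0,0],[3.0,0,0,0,0,0,0],[3.0,0,0,0,0,0,0],[3.0,0,0,0,0,0,0],[3.0,0,0,0,0,0,0],[3.0,0,0,0,0,0,0],[3.0,0,0,-1,0,0,0],[3.0,0,0,-2,0,0,0]]]' --squeeze 45

```text
time_s: 11.28
tool_pos: [0.6317, 0.2307, 0.123]
orientation: [0.761, 0.649, -0.002, -0.001]
force: [-0.1, -0.5, -0.8]
opening: 0.0352
finger_force: 44.8
```

>>> jog_arm --motion '[[[3.0,0,0,-3,0,0,0],[3.0,0,0,-3,0,0,0],[3.0,0,0,-3,0,0,0],[3.0,0,0,-1,0,0,0],[3.0,0,0,0,0,0,0]]]'

```text
time_s: 11.7
tool_pos: [0.6355, 0.2315, 0.2286]
orientation: [0.761, 0.649, 0.004, 0.001]
force: [-0.2, 0.0, -1.0]
opening: 0.0347
finger_force: 44.8
```

```bash
python3 - <<'E'
from h import *
from kin import *
s=snap('top');S=onz(s,420,203.8,.012);print('seat',S);
p1=onz(s,342.5,190,.03);p2=onz(s,440.7,205.1,.05);print(p1,p2)
bl=[onz(s,230+x/3.4,140+y/3.4,.012) for x,y in((377,224),(715,280),(395,120))];print(np.round(bl,4)); d=bl[0]-bl[1];print('y az',np.degrees(np.arctan2(d[1],d[0])),np.linalg.norm(d))
e=proj(s,[.533,-.125,.09]);print(e)
yc=np.array([.157,.988,0])
plan(np.array([S[0],S[1],.215])-.08*yc,tilt(0,-30))
E
```

```text
seat [ 0.51512175 -0.24503298  0.012     ]
[ 0.55461345 -0.01747499  0.03      ] [ 0.50831212 -0.29505286  0.05      ]
[[ 0.5098 -0.0131  0.012 ]
 [ 0.4606 -0.3029  0.012 ]
 [ 0.6003 -0.0293  0.012 ]]
y az 80.37622556665889 0.2939692977427936
[382.48397135 195.2683351 ]
t 11.75 pos [0.6341 0.2312 0.226 ] q [-0.54   0.708  0.266  1.48  -0.208  0.977 -0.377] F [-0.46  0.17 -1.73] M [-0.029 -0.037 -0.019] open 0.035 44.8
shift cm (tool) [-56.91  -4.26   0.97] turn [ 0.002 -0.002  0.005]
```

>>> jog_arm --motion '[[[3.0,-2.5,-0.2,0,0,0,0],[3.0,-3.5,-0.27,0,0,0,0],[3.0,-3.7,-0.27,0,0,0,0],[3.0,-3.7,-0.27,0,0,0,0],[3.0,-3.7,-0.27,0,0,0,0],[3.0,-3.7,-0.27,0,0,0,0],[3.0,-3.7,-0.27,0,0,0,0],[3.0,-3.7,-0.27,0,0,0,0]]]'

```text
time_s: 12.42
tool_pos: [0.5665, -0.0454, 0.2224]
orientation: [0.761, 0.649, -0.001, -0.001]
force: [0.6, -0.6, -1.9]
opening: 0.0352
finger_force: 44.9
```

>>> jog_arm --motion '[[[3.0,-3.7,-0.27,0,0,0,0],[3.0,-3.7,-0.27,0,0,0,0],[3.0,-3.7,-0.27,0,0,0,0],[3.0,-3.7,-0.27,0,0,0,0],[3.0,-3.7,-0.27,0,0,0,0],[3.0,-3.7,-0.27,0,0,0,0],[3.0,-3,-0.27,0,0,0,0],[3.0,-2.2,-0.27,0,0,0,0]]]'

```text
time_s: 13.08
tool_pos: [0.5015, -0.3144, 0.2222]
orientation: [0.762, 0.648, -0.001, -0.001]
force: [-0.3, 0.5, -0.3]
opening: 0.0352
finger_force: 44.9
```

>>> jog_arm --motion '[[[3.0,-1.0,0,0,0,0,0],[3.0,0,0,0,0,0,0],[3.0,0,0,0,0,0,0]]]'

```text
time_s: 13.33
tool_pos: [0.5026, -0.3196, 0.223]
orientation: [0.761, 0.649, 0.001, -0.002]
force: [0.1, -0.1, -0.6]
opening: 0.0351
finger_force: 44.9
```

```bash
python3 - <<'E'
from h import *
o=log();s=snap('wrist','w4.png')
for n,P in(('seat',(.515,-.245,.012)),('knob',(.545,-.09,.09))):print(n,proj(s,P))
E
```

```text
t 13.33 pos [ 0.5026 -0.3196  0.223 ] q [ 0.371  0.599  0.237  1.714 -0.179  0.853  0.53 ] F [ 0.15 -0.05 -0.61] M [ 0.031 -0.096  0.059] open 0.0351 44.9
seat [319.33176226 106.58974646]
knob [ 327.16309655 -150.93551217]
```

View pics/w4.png

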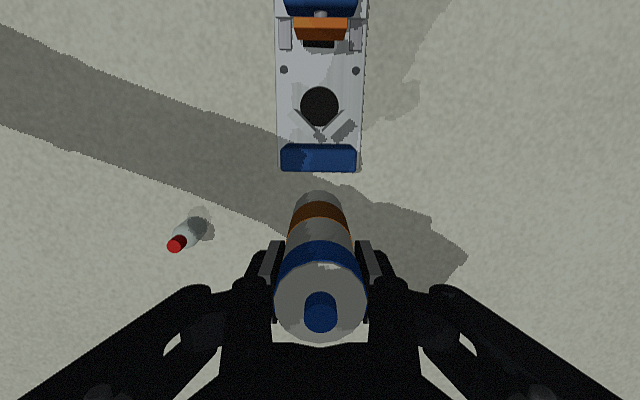

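The view shows the seat disc at (319,106), the V jaw at (320,140), the blue end plate at (319,158) and the orange jaw at (320,28). The held cartridge has its nub at (320,312), and the tool is aligned with the clamp.

```bash
python3 - <<'E'
from h import *
from kin import *
s=snap('wrist');g=cv2.cvtColor(s['pixels'],cv2.COLOR_RGB2GRAY)
m=np.zeros_like(g);m[80:132,290:350]=(g<45)[80:132,290:350]
n,l,st,ce=cv2.connectedComponentsWithStats(m)
for i in range(1,n):
    if st[i,4]>200:
        print(st[i],ce[i]);(cx,cy),rr=cv2.minEnclosingCircle(np.argwhere(l==i)[:,::-1].astype(np.float32));print(cx,cy,rr);S=onz(s,cx,cy,.012);print(S)
        print('diam',np.linalg.norm(onz(s,st[i,0]-.5,cy,.012)-onz(s,st[i,0]+st[i,2]-.5,cy,.012)))
# holes
for b in((274,60,294,80),(346,60,366,80)):
    sub=g[b[1]:b[3],b[0]:b[2]];y,x=np.nonzero(sub<sub.min()+35);print('hole',x.mean()+b[0],y.mean()+b[1],onz(s,x.mean()+b[0],y.mean()+b[1],.012))
# jaw orange
hsv=cv2.cvtColor(s['pixels'],cv2.COLOR_RGB2HSV).astype(int);o=((hsv[...,0]>5)&(hsv[...,0]<20)&(hsv[...,1]>150));o[100:]=0;y,x=np.nonzero(o);print('orange',x.min(),x.max(),y.min(),y.max(),'front bottom',onz(s,320,y.max(),.021),onz(s,320,y.max(),.065))
yc=np.array([.167,.986,0]);plan(np.array([S[0],S[1],.11])+.003*yc,tilt(0,-30))
E
```

```text
[ 300   88   38   40 1154] [318.44194107 107.18717504]
318.39337158203125 107.54034423828125 19.60638427734375
[ 0.51451811 -0.24469158  0.012     ]
diam 0.03949803097092256
hole 283.04255319148933 70.51063829787233 [ 0.48491009 -0.20394675  0.012     ]
hole 355.61538461538464 71.65384615384616 [ 0.55696592 -0.21634716  0.012     ]
orange 293 346 19 96 front bottom [ 0.51785444 -0.23417648  0.021     ] [ 0.51751996 -0.23635916  0.065     ]
t 13.43 pos [ 0.5035 -0.3183  0.2236] q [ 0.369  0.598  0.236  1.713 -0.179  0.853  0.53 ] F [-0.54  0.27 -0.31] M [-0.001 -0.001  0.03 ] open 0.035 44.9
shift cm (tool) [ 7.71 -0.04 11.38] turn [-0.001 -0.003  0.008]
```

>>> jog_arm --motion '[[[3.0,2.6,0,0,0,0,0],[3.0,2.6,0,0,0,0,0.008],[3.0,2.6,0,1,0,0,0],[3.0,0,0,2.5,0,0,0],[3.0,0,0,2.5,0,0,0],[3.0,0,0,2,0,0,0],[3.0,0,0,0,0,0,0],[3.0,0,0,0,0,0,0]]]'

```text
time_s: 14.1
tool_pos: [0.5152, -0.2421, 0.1439]
orientation: [0.762, 0.647, 0.0, -0.001]
force: [0.2, 0.2, -0.6]
opening: 0.0347
finger_force: 44.9
```

```bash
python3 - <<'E'
from h import *
from kin import *
s=snap('wrist','w5.png');o=log();e=proj(s,np.array(o['tool_pos'])+[0,0,.0275]);print(e);blue(s,e,60)
plan(np.array([.5145,-.2447,.11])+.0035*np.array([.167,.986,0]),tilt(0,-30))
E
```

```text
t 14.15 pos [ 0.516  -0.2431  0.145 ] q [ 0.259  0.671  0.207  1.851 -0.218  0.641  0.434] F [-0.33  0.54 -0.44] M [-0.003 -0.023 -0.01 ] open 0.035 44.9
[318.35844132 321.8939605 ]
blob [304, 292, 33, 41, 1142] [320.  312.2]
t 14.15 pos [ 0.516  -0.2431  0.145 ] q [ 0.259  0.671  0.207  1.851 -0.218  0.641  0.434] F [-0.33  0.54 -0.44] M [-0.003 -0.023 -0.01 ] open 0.035 44.9
shift cm (tool) [ 0.16 -0.12  3.5 ] turn [ 0.001 -0.001 -0.002]
```

>>> jog_arm --motion '[[[3.0,0.1,-0.12,0.5,0,0,0],[3.0,0,0,2,0,0,0],[3.0,0,0,1,0,0,0],[3.0,0,0,0,0,0,0],[3.0,0,0,0.4,0,0,0],[3.0,0,0,0,0,0,0]]]'

```text
time_s: 14.65
tool_pos: [0.5145, -0.2433, 0.1056]
orientation: [0.763, 0.646, 0.001, 0.0]
force: [1.3, 0.7, -0.4]
opening: 0.0348
finger_force: 45.0
```

>>> jog_arm --motion '[[[3.0,0,0,0.2,0,0,0],[3.0,0,0,0,0,0,0]]]'

```text
time_s: 14.82
tool_pos: [0.5148, -0.2434, 0.1042]
orientation: [0.763, 0.646, 0.001, 0.001]
force: [-0.5, 0.1, 0.3]
opening: 0.0348
finger_force: 45.3
```

```bash
python3 - <<'E'
from h import *
from kin import *
plan(np.array([.5145,-.2447,.1025])+.0035*np.array([.167,.986,0]),tilt(0,-30))
E
```

```text
t 14.82 pos [ 0.5148 -0.2434  0.1042] q [ 0.275  0.732  0.184  1.877 -0.237  0.552  0.449] F [-0.52  0.06  0.31] M [-0.072 -0.057 -0.009] open 0.0348 45.3
shift cm (tool) [ 0.22 -0.01  0.17] turn [ 0.002 -0.    -0.004]
```

>>> jog_arm --motion '[[[3.0,0.1,0,0.1,0,0,0],[3.0,0,0,0,0,0,0]]]'

```text
time_s: 14.98
tool_pos: [0.5149, -0.2432, 0.1041]
orientation: [0.763, 0.646, 0.001, 0.001]
force: [-1.9, -0.3, 9.6]
opening: 0.0351
finger_force: 46.1
```

>>> jog_arm --motion '[[[3.0,0,0,0.1,0,0,0],[3.0,0,0,0,0,0,0]]]'

```text
time_s: 15.15
tool_pos: [0.5148, -0.2433, 0.104]
orientation: [0.764, 0.646, 0.001, 0.001]
force: [-3.3, 0.9, 17.4]
opening: 0.0354
finger_force: 46.9
```

>>> jog_arm --motion '[[[3.0,0,0,-0.12,0,0,0],[4.2,0,0,0,0,0,0],[5.5,0,0,0,0,0,0],[8.5,0,0,0,0,0,0],[8.5,0,0,0,0,0,0],[8.5,0,0,-1.5,0,0,0],[8.5,0,0,-3,0,0,0],[8.5,0,0,-3,0,0,0]]]'

```text
time_s: 15.82
tool_pos: [0.5134, -0.2415, 0.1772]
orientation: [0.763, 0.646, -0.0, -0.002]
force: [1.0, 1.1, 0.0]
opening: 0.0848
finger_force: 0.0
```

>>> jog_arm --motion '[[[8.5,0,0,-2.5,0,0,0],[8.5,-0.5,0,-2,0,0,0],[8.5,0,0,0,0,0,0],[8.5,0,0,0,0,0,0],[8.5,0,0,0,0,0,0]]]'

```text
time_s: 16.23
tool_pos: [0.513, -0.2464, 0.2218]
orientation: [0.763, 0.646, 0.0, -0.001]
force: [-0.1, -0.5, -0.4]
opening: 0.0853
finger_force: 0.0
```

```bash
python3 - <<'E'
from h import *
from kin import *
o=log();s=snap('wrist','w6.png');yc=np.array([.167,.986,0]);S=np.array([.5145,-.2447,0])
print('cap exp',proj(s,S+[0,0,.13]))
blue(s,proj(s,S+[0,0,.13]),200)
t=snap('top','t6.png');blue(t,proj(t,S+[0,0,.13]),110)
for n,d in(('top0',.0),('knob@.16',.16),('knob.19',.19)): print(n,proj(s,S+[0,0,.102]+d*yc),proj(t,S+[0,0,.102]+d*yc))
g=cv2.cvtColor(t['pixels'],cv2.COLOR_RGB2BGR)[165:235,330:460];cv2.imwrite('pics/k6.png',np.vstack([cv2.resize(g,(780,420),interpolation=cv2.INTER_CUBIC)]))
E
```

```text
t 16.23 pos [ 0.513  -0.2464  0.2218] q [ 0.238  0.565  0.247  1.79  -0.183  0.81   0.41 ] F [-0.14 -0.53 -0.45] M [0.015 0.015 0.039] open 0.0853 0.0
cap exp [319.63500977 209.15663926]
blob [284, 0, 75, 102, 6249] [320.5  56.2]
blob [297, 176, 47, 25, 235] [319.9 182.8]
blob [312, 198, 16, 18, 232] [319.7 206.7]
blob [284, 208, 71, 38, 1810] [319.  231.7]
blob [339, 175, 8, 31, 85] [342.6 190. ]
blob [358, 182, 39, 27, 607] [379.9 195.7]
blob [432, 195, 8, 20, 59] [435.6 205.1]
blob [346, 243, 13, 10, 68] [351.6 247.7]
top0 [319.67329105 198.65646951] [427.29980388 201.46751173]
knob@.16 [320.22056603 -31.16205541] [369.0387601  191.88072591]
knob.19 [320.35107126 -85.96543773] [358.15273593 190.08944351]
```

View pics/w6.png

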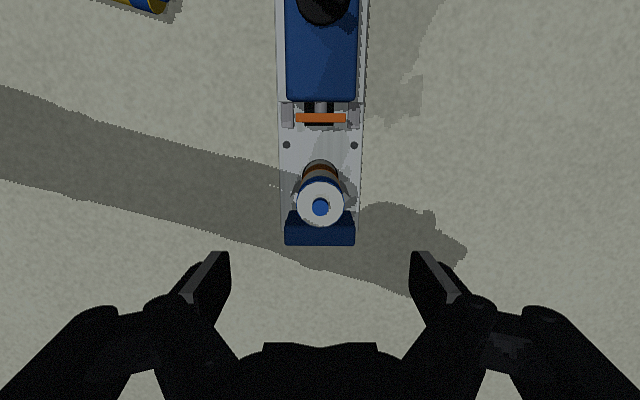

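The view shows the cartridge standing on the seat with its cap at (320,206). The orange jaw is at (320,117), the carriage is behind it, and the knob is at the top edge (323,5). I've used all the picture views, so from here I'll go by numbers.

>>> jog_arm --motion '[[[8.5,3,0,0,0,0,0],[8.5,3.5,0,0,0,0,0],[8.5,3,0,0,0,0,0],[8.5,0,0,0,0,0,0],[8.5,0,0,0,0,0,0],[8.5,0,0,0,0,0,0]]]'

```text
time_s: 16.83
tool_pos: [0.5287, -0.1537, 0.2219]
orientation: [0.763, 0.646, -0.0, -0.0]
force: [-0.2, -0.2, 0.1]
opening: 0.0847
finger_force: 0.0
```

```bash
cat > meas.py <<'E'
from h import *
S=np.array([.5145,-.2447,0]);yc=np.array([np.cos(np.radians(80.3)),np.sin(np.radians(80.3)),0]);xc=np.array([yc[1],-yc[0],0])
def cl(P): return np.round([(P-S)@xc*1e3,(P-S)@yc*1e3],1)
def meas(s):
    im=s['pixels'];hsv=cv2.cvtColor(im,cv2.COLOR_RGB2HSV).astype(int);H,Sa,V=hsv[...,0],hsv[...,1],hsv[...,2]
    o=((H>3)&(H<20)&(Sa>170)&(V>110)).astype(np.uint8);n,l,st,ce=cv2.connectedComponentsWithStats(o)
    for i in range(1,n):
        if st[i,4]>80: print('orange',st[i].tolist(),'top back/front',cl(onz(s,ce[i][0],st[i,1]-.5,.065)),cl(onz(s,ce[i][0],st[i,1]+st[i,3]-.5,.065)))
def knob(s,guess):
    im=s['pixels'];hsv=cv2.cvtColor(im,cv2.COLOR_RGB2HSV).astype(int);H,Sa,V=hsv[...,0],hsv[...,1],hsv[...,2]
    u,v=proj(s,guess);r=45;x0,y0=int(max(u-r,0)),int(max(v-r,0));sub=im[y0:int(v+r),x0:int(u+r)]
    h=hsv[y0:int(v+r),x0:int(u+r)]
    w=((h[...,1]<60)&(h[...,2]>120)).astype(np.uint8);n,l,st,ce=cv2.connectedComponentsWithStats(w)
    for i in range(1,n):
        if st[i,4]>5:
            pts=np.argwhere(l==i)[:,::-1].astype(np.float32)+[x0,y0];rc=cv2.minAreaRect(pts.astype(np.float32))
            b=cv2.boxPoints(rc);e=sorted([(np.linalg.norm(b[k]-b[(k+1)%4]),k) for k in range(4)])
            m=[(b[k]+b[(k+1)%4])/2 for _,k in e[:2]];P=[onz(s,*q,.102) for q in m];d=P[1]-P[0]
            print('white',st[i].tolist(),np.round(rc[1],1),[cl(p) for p in P],'az',np.round(np.degrees(np.arctan2(d[1],d[0])),1))
    return sub,(x0,y0)
E
python3 - <<'E'
from meas import *
o=log();s=snap('wrist','w7.png');meas(s)
g=S+[0,0,.102]+.155*yc;print('guess',proj(s,g));sub,off=knob(s,g)
gray=sub.max(2);print(off);
for r in gray[::3,::3]: print(' '.join('%3d'%x for x in r))
E
```

```text
t 16.83 pos [ 0.5287 -0.1537  0.2219] q [ 0.063  0.541  0.254  1.84  -0.184  0.784  0.247] F [-0.22 -0.16  0.11] M [-0.043  0.004 -0.016] open 0.0847 0.0
orange [298, 215, 45, 8, 223] top back/front [ 1.  67.5] [ 1.  59.4]
guess [320.21965544 121.39698186]
white [0, 0, 18, 90, 1096] [89. 17.] [array([-27., 187.]), array([-28.9, 121.5])] az -101.4
white [19, 0, 11, 13, 133] [12. 10.] [array([-15.7, 187.1]), array([-15.8, 178.8])] az -100.6
white [60, 0, 15, 14, 191] [13. 14.] [array([ 21. , 182.8]), array([ 10.7, 182.7])] az 170.5
white [76, 0, 6, 15, 33] [14.8  4.6] [array([ 21.7, 187. ]), array([ 24.9, 177.2])] az -81.7
white [80, 0, 3, 12, 19] [11.  2.] [array([ 26. , 187.2]), array([ 26.3, 179.7])] az -97.6
white [81, 0, 9, 90, 382] [ 7.9 89.2] [array([ 29.5, 187.3]), array([ 28.8, 121.8])] az -100.3
white [25, 26, 20, 18, 95] [24.1  3.9] [array([-15.2, 168.3]), array([ -1.1, 157.5])] az -47.2
white [88, 66, 2, 8, 9] [7. 1.] [array([ 33.6, 139.7]), array([ 33.8, 134.3])] az -97.2
white [88, 75, 2, 15, 26] [14.  1.] [array([ 33.9, 132.7]), array([ 34.4, 121.7])] az -97.2
(275, 76)

[... 2899 characters left out ...]
  76  89  84 102 102 102 101 102 101 101  99 100  99  97  99 100  95  99 106  82  99  71 100 160  72
148 147 161 159 177  93 103 102 104 100 100 103 100 103 100 100  99  97  98  99  97  99  95  97  96 100  68  95 158  97
150 155 161 159 177  92  99 104 104 104 102  99 100  99 101  97  99  98 101  97  96  94  99  98  96  97  59  97 163  58
157 161 164 157 173  91 103 103 103 103 100  98 101  98 100  99 101  98 100 101  97  97  99  98  96  98  52 162 162  72
148 160 167 159 172  91 103 105  99 103 103  98 101 101 100  99 101  97  98  97  98  97  96 100  98  95  43  93 161  73
148 153 164 159 173  88 100 102 102 103 100  99  99 101  97 100  99  99  93  96  98  95  96  94  96  93  34  96 161  75
```

>>> jog_arm --motion '[[[6,1.6,0,0,0,0,-0.02],[6,1.6,0,0,0,0,0],[6,1.6,0,0,0,0,0],[6,1.6,0,0,0,0,0],[5,0,0,1,0,0,-0.12],[5,0,0,1,0,0,-0.12],[5,0,0,1,0,0,-0.12],[5,0,0,1,0,0,-0.12]]]'

```text
time_s: 17.55
tool_pos: [0.5386, -0.0917, 0.1821]
orientation: [0.578, 0.816, 0.0, 0.0]
force: [-0.6, 0.0, -0.5]
opening: 0.05
finger_force: 0.0
```

>>> jog_arm --motion '[[[5,0,0,1,0,0,-0.12],[5,0,0,1,0,0,-0.12],[5,0,0,0,0,0,-0.12],[5,0,0,0,0,0,-0.05],[5,0,0,0,0,0,0],[5,0,0,0,0,0,0]]]'

```text
time_s: 18.05
tool_pos: [0.5386, -0.0916, 0.1625]
orientation: [0.404, 0.915, 0.0, 0.0]
force: [-0.2, -0.3, 0.9]
opening: 0.0499
finger_force: 0.0
```

```bash
python3 - <<'E'
from meas import *
from kin import *
plan(S+.1564*yc+[0,0,.097],tilt(0,22))
s=snap('wrist');knob(s,S+[0,0,.102]+.1564*yc);e=proj(s,S+[0,0,.102]+.1564*yc);print(e)
E
```

```text
t 18.05 pos [ 0.5386 -0.0916  0.1625] q [ 0.132  0.607 -0.022  1.9    0.021  0.635  0.837] F [-0.15 -0.26  0.93] M [0.001 0.029 0.049] open 0.0499 0.0
shift cm (tool) [-0.08  0.24  6.55] turn [ 0.     0.    -0.005]
white [0, 0, 7, 5, 22] [4. 6.] [array([-37.1, 154.7]), array([-39.4, 151.8])] az -137.6
white [77, 0, 13, 19, 157] [14.  14.4] [array([ -4.1, 195.1]), array([ -4. , 186.4])] az -99.0
white [45, 17, 5, 28, 116] [27.  4.] [array([-14.4, 168.5]), array([ -0.4, 157.7])] az -47.3
white [87, 19, 3, 5, 8] [4. 2.] [array([  2.1, 187.7]), array([  4.2, 186.2])] az -45.2
white [77, 40, 13, 15, 99] [ 8.2 17.3] [array([ 16.4, 180. ]), array([ 16.4, 169. ])] az -99.9
white [73, 82, 17, 8, 88] [ 7. 16.] [array([ 39.6, 161.7]), array([ 33.2, 153.4])] az -137.6
[323.71197251 227.66897185]
```

>>> jog_arm --motion '[[[5,-0.1,0.2,2,0,0,0],[5,0,0,2,0,0,0],[5,0,0,1.5,0,0,0],[5,0,0,1.0,0,0,0],[5,0,0,0,0,0,0],[5,0,0,0,0,0,0]]]'

```text
time_s: 18.6
tool_pos: [0.5409, -0.0895, 0.0976]
orientation: [0.402, 0.916, 0.0, -0.0]
force: [-0.1, -0.4, 0.5]
opening: 0.0499
finger_force: 0.0
```

>>> jog_arm --motion '[[[0.8,0,0,0,0,0,0],[0.8,0,0,0,0,0,0],[0.8,0,0,0,0,0,0],[0.8,0,0,0,0,0,0],[0.8,0,0,0,0,0,0],[0.8,0,0,0,0,0,0]]]' --squeeze 35

```text
time_s: 19.1
tool_pos: [0.5414, -0.0896, 0.0988]
orientation: [0.401, 0.916, 0.0, 0.001]
force: [-1.4, -1.0, 5.9]
opening: 0.0138
finger_force: 36.9
```

```bash
python3 - <<'E'
from meas import *
o=log();print('clamp',cl(o['tool_pos']),'Fclamp',o['force']@xc,o['force']@yc)
Rq=R.from_quat(o['orientation']);print('y_c in tool',Rq.inv().apply(yc));s=snap('wrist');meas(s)
E
```

```text
t 19.1 pos [ 0.5414 -0.0896  0.0988] q [ 0.126  0.712 -0.02   1.932  0.027  0.496  0.832] F [-1.42 -1.03  5.88] M [-0.119  0.319  0.225] open 0.0138 36.9
clamp [  0.4 157.4] Fclamp -1.225328369344258 -1.249351565522931
y_c in tool [6.10692836e-01 7.91867514e-01 3.15958666e-04]
orange [195, 334, 13, 11, 81] top back/front [ 3.  65.4] [ 8.8 59.8]
```

>>> jog_arm --motion '[[[0.8,-0.2,-0.27,0,0,0,0],[0.8,-0.46,-0.59,0,0,0,0],[0.8,-0.46,-0.59,0,0,0,0],[0.8,-0.46,-0.59,0,0,0,0],[0.8,-0.46,-0.59,0,0,0,0],[0.8,0,0,0,0,0,0]]]'

```text
time_s: 19.65
tool_pos: [0.5359, -0.1211, 0.0987]
orientation: [0.401, 0.916, 0.001, 0.0]
force: [-1.4, 4.1, 7.4]
opening: 0.0139
finger_force: 37.1
```

```bash
cat >> meas.py <<'E'
def st():
    o=log();print('clamp',cl(o['tool_pos']),'Fclamp x,y',np.round([o['force']@xc,o['force']@yc],2));return o
E
python3 - <<'E'
from meas import *
st();s=snap('wrist','w8.png');meas(s);t=snap('top');meas(t);meas(snap('scene'))
E
```

```text
t 19.65 pos [ 0.5359 -0.1211  0.0987] q [ 0.192  0.712 -0.03   1.93   0.036  0.498  0.883] F [-1.42  4.06  7.39] M [0.718 0.289 0.202] open 0.0139 37.1
clamp [  0.2 125.5] Fclamp x,y [-2.08  3.77]
```

>>> jog_arm --motion '[[[0.8,-0.12,-0.16,0,0,0,0],[0.8,-0.12,-0.16,0,0,0,0],[0.8,-0.09,-0.12,0,0,0,0]]]'

```text
time_s: 20.05
tool_pos: [0.5353, -0.1241, 0.0987]
orientation: [0.4, 0.916, 0.002, 0.0]
force: [0.0, 8.1, 7.2]
opening: 0.0134
finger_force: 37.0
```

>>> jog_arm --motion '[[[0.8,-0.06,-0.08,0,0,0,0],[0.8,-0.06,-0.08,0,0,0,0]]]'

```text
time_s: 20.22
tool_pos: [0.535, -0.126, 0.0987]
orientation: [0.4, 0.916, 0.002, 0.0]
force: [-1.3, 8.0, 8.1]
opening: 0.0136
finger_force: 37.0
```

>>> jog_arm --motion '[[[0.8,-0.06,-0.08,0,0,0,0],[0.8,-0.06,-0.08,0,0,0,0]]]'

```text
time_s: 20.38
tool_pos: [0.5347, -0.1279, 0.0987]
orientation: [0.4, 0.916, 0.002, 0.0]
force: [-0.3, 7.2, 7.6]
opening: 0.0133
finger_force: 37.0
```

>>> jog_arm --motion '[[[0.8,-0.06,-0.08,0,0,0,0],[0.8,-0.06,-0.08,0,0,0,0]]]'

```text
time_s: 20.55
tool_pos: [0.5343, -0.1298, 0.0987]
orientation: [0.4, 0.916, 0.002, 0.0]
force: [-0.4, 8.2, 7.2]
opening: 0.0133
finger_force: 37.0
```

```bash
python3 - <<'E'
from meas import *
st();s=snap('wrist','w9.png')
for n,P in(('jawtop front 18',S+.018*yc+[0,0,.065]),('cap',S+[0,0,.13]),('cart top',S+[0,0,.122])): print(n,proj(s,P))
for nm in('top','scene'):
    t=snap(nm,nm+'9.png');print(nm,proj(t,S+.018*yc+[0,0,.065]),proj(t,S+[0,0,.13]));blue(t,proj(t,S+[0,0,.13]),15)
    hsv=cv2.cvtColor(t['pixels'],cv2.COLOR_RGB2HSV).astype(int);u,v=proj(t,S+.02*yc+[0,0,.045]).astype(int);m=(hsv[...,0]<22)&(hsv[...,1]>150)&(hsv[...,2]>80)
    y,x=np.nonzero(m[v-15:v+15,u-15:u+15]);print(len(x),x.min()+u-15,x.max()+u-15,y.min()+v-15,y.max()+v-15) if len(x) else print('none')
E
```

```text
t 20.55 pos [ 0.5343 -0.1298  0.0987] q [ 0.213  0.713 -0.035  1.928  0.038  0.5    0.9  ] F [-0.4   8.24  7.16] M [1.521 0.134 0.101] open 0.0133 37.0
clamp [  0.2 116.6] Fclamp x,y [-1.78  8.06]
jawtop front 18 [189.17649037 336.35361852]
cap [ 91.54703112 472.66192078]
cart top [104.87395363 451.49527277]
top [417.75529637 201.50413061] [429.85164842 200.59113901]
none
scene [247.50655084 244.20075814] [239.0685347  225.40950772]
70 251 256 245 260
```

>>> jog_arm --motion '[[[0.8,-0.06,-0.08,0,0,0,0],[0.8,-0.06,-0.08,0,0,0,0]]]'

```text
time_s: 20.87
tool_pos: [0.534, -0.1315, 0.0987]
orientation: [0.4, 0.916, 0.003, 0.0]
force: [0.3, 8.0, 7.6]
opening: 0.0137
finger_force: 37.0
```

>>> jog_arm --motion '[[[0.8,-0.06,-0.08,0,0,0,0],[0.8,-0.06,-0.08,0,0,0,0]]]'

```text
time_s: 21.03
tool_pos: [0.5337, -0.1334, 0.0987]
orientation: [0.4, 0.916, 0.003, 0.0]
force: [-0.1, 9.3, 6.6]
opening: 0.0136
finger_force: 37.0
```

>>> jog_arm --motion '[[[0.8,-0.06,-0.08,0,0,0,0],[0.8,-0.06,-0.08,0,0,0,0]]]'

```text
time_s: 21.2
tool_pos: [0.5335, -0.135, 0.0987]
orientation: [0.4, 0.916, 0.003, 0.0]
force: [0.2, 10.4, 7.8]
opening: 0.0136
finger_force: 37.0
```

```bash
python3 - <<'E'
from meas import *
st()
E
```

```text
t 21.2 pos [ 0.5335 -0.135   0.0987] q [ 0.225  0.713 -0.038  1.927  0.04   0.5    0.909] F [ 0.16 10.44  7.81] M [1.975 0.143 0.077] open 0.0136 37.0
clamp [  0.2 111.3] Fclamp x,y [-1.61 10.31]
```

>>> jog_arm --motion '[[[0.8,-0.05,-0.065,0,0,0,0],[0.8,-0.045,-0.06,0,0,0,0]]]'

```text
time_s: 21.37
tool_pos: [0.5332, -0.1362, 0.0988]
orientation: [0.4, 0.916, 0.003, 0.0]
force: [0.7, 9.8, 8.0]
opening: 0.0134
finger_force: 37.0
```

>>> jog_arm --motion '[[[0.8,0,0,0,0,0,0],[0.8,0,0,0,0,0,0]]]'

```text
time_s: 21.53
tool_pos: [0.5332, -0.1364, 0.0987]
orientation: [0.4, 0.916, 0.003, 0.0]
force: [-1.0, 9.9, 7.0]
opening: 0.0138
finger_force: 37.0
```

```bash
python3 - <<'E'
from meas import *
st()
for k in range(3):
    o=manip.observe();print(o['tool_pos'],o['moment'])
E
```

```text
t 21.53 pos [ 0.5332 -0.1364  0.0987] q [ 0.228  0.713 -0.038  1.927  0.04   0.501  0.911] F [-1.02  9.92  6.97] M [1.819 0.122 0.106] open 0.0138 37.0
clamp [  0.2 109.9] Fclamp x,y [-2.68  9.6 ]
[ 0.53319229 -0.13637705  0.09873619] [1.81894152 0.12166    0.10552586]
[ 0.53319229 -0.13637705  0.09873619] [1.81894152 0.12166    0.10552586]
[ 0.53319229 -0.13637705  0.09873619] [1.81894152 0.12166    0.10552586]
```

>>> jog_arm --motion '[[[0.8,0.07,0.09,-0.1,0,0,0],[0.8,0,0,0,0,0,0],[0.8,0,0,0,0,0,0]]]'

```text
time_s: 21.78
tool_pos: [0.5332, -0.1363, 0.0988]
orientation: [0.4, 0.916, 0.002, 0.0]
force: [1.4, 6.6, -0.2]
opening: 0.0139
finger_force: 36.0
```

```bash
cat > tq.py <<'E'
from meas import *
import sys
o=manip.observe();X=R.from_quat(o['orientation']).as_matrix()[:,0];yaw=np.degrees(np.arctan2(X[1],X[0]))
c=cl(o['tool_pos']);print('t',round(o['time_s'],2),'turned',round(np.radians((132.6-yaw+40)%360-40),3),'Mz',round(o['moment'][2],3),'tau7',round(o['tau'][6],3),'tcp',c,'F',np.round([o['force']@xc,o['force']@yc,o['force'][2]],1),'q7',round(o['q'][6],2))
E
python3 tq.py
```

```text
t 21.78 turned -0.003 Mz 0.119 tau7 -0.106 tcp [  0.2 110. ] F [ 0.3  6.8 -0.2] q7 0.91
```

>>> jog_arm --motion '[[[0.8,0,0,0,0,0,0.1],[0.8,0,0,0,0,0,0.1]]]'

```text
time_s: 21.95
tool_pos: [0.5331, -0.1365, 0.0988]
orientation: [0.492, 0.871, 0.002, -0.0]
force: [1.8, 6.8, -0.6]
opening: 0.0132
finger_force: 36.3
```

```bash
python3 tq.py
```

```text
t 21.95 turned 0.201 Mz 0.216 tau7 0.61 tcp [1.000e-01 1.098e+02] F [ 0.6  7.  -0.6] q7 0.77
```

>>> jog_arm --motion '[[[0.8,0,0,0,0,0,0.1],[0.8,0,0,0,0,0,0.1]]]'

```text
time_s: 22.12
tool_pos: [0.5329, -0.1365, 0.0988]
orientation: [0.576, 0.817, 0.002, -0.001]
force: [1.9, 7.0, -0.7]
opening: 0.0133
finger_force: 36.3
```

```bash
python3 tq.py
```

```text
t 22.12 turned 0.401 Mz 0.285 tau7 0.536 tcp [-1.000e-01  1.097e+02] F [ 0.7  7.2 -0.7] q7 0.64
```

>>> jog_arm --motion '[[[0.8,0,0,0,0,0,0.1],[0.8,0,0,0,0,0,0.1]]]'

```text
time_s: 22.28
tool_pos: [0.5328, -0.1366, 0.0988]
orientation: [0.655, 0.756, 0.002, -0.001]
force: [0.7, 5.6, 0.4]
opening: 0.0135
finger_force: 36.4
```

```bash
python3 tq.py
```

```text
t 22.28 turned 0.601 Mz 0.31 tau7 0.536 tcp [ -0.2 109.7] F [-0.3  5.6  0.4] q7 0.51
```

>>> jog_arm --motion '[[[0.8,0,0,0,0,0,0.1],[0.8,0,0,0,0,0,0.1]]]'

```text
time_s: 22.45
tool_pos: [0.5326, -0.1366, 0.0988]
orientation: [0.727, 0.687, 0.002, -0.001]
force: [-0.6, 4.8, 1.6]
opening: 0.0135
finger_force: 36.4
```

```bash
python3 tq.py
```

```text
t 22.45 turned 0.801 Mz 0.313 tau7 0.538 tcp [ -0.4 109.6] F [-1.4  4.6  1.6] q7 0.38
```

>>> jog_arm --motion '[[[0.8,0,0,0,0,0,0.1],[0.8,0,0,0,0,0,0.1]]]'

```text
time_s: 22.62
tool_pos: [0.5324, -0.1366, 0.0988]
orientation: [0.792, 0.611, 0.001, -0.002]
force: [-0.4, 5.8, 0.2]
opening: 0.0131
finger_force: 36.5
```

```bash
python3 tq.py
```

```text
t 22.62 turned 1.001 Mz 0.285 tau7 0.543 tcp [ -0.6 109.6] F [-1.4  5.6  0.2] q7 0.25
```

>>> jog_arm --motion '[[[0.8,0,0,0,0,0,0.1],[0.8,0,0,0,0,0,0.1]]]'

```text
time_s: 22.78
tool_pos: [0.5323, -0.1366, 0.0988]
orientation: [0.849, 0.528, 0.001, -0.002]
force: [-0.6, 4.5, 2.0]
opening: 0.0132
finger_force: 36.6
```

```bash
python3 tq.py
```

```text
t 22.78 turned 1.201 Mz 0.29 tau7 0.544 tcp [ -0.7 109.6] F [-1.3  4.3  2. ] q7 0.11
```

>>> jog_arm --motion '[[[0.8,0,0,0,0,0,0.1],[0.8,0,0,0,0,0,0.1]]]'

```text
time_s: 22.95
tool_pos: [0.5321, -0.1365, 0.0988]
orientation: [0.897, 0.441, 0.001, -0.002]
force: [-0.9, 6.3, 2.2]
opening: 0.0135
finger_force: 36.8
```

```bash
python3 tq.py
```

```text
t 22.95 turned 1.401 Mz 0.305 tau7 0.535 tcp [ -0.9 109.6] F [-1.9  6.   2.2] q7 -0.02
```

>>> jog_arm --motion '[[[0.8,0,0,0,0,0,0.1],[0.8,0,0,0,0,0,0.1]]]'

```text
time_s: 23.12
tool_pos: [0.532, -0.1364, 0.0989]
orientation: [0.937, 0.349, 0.001, -0.003]
force: [-1.5, 5.2, 4.1]
opening: 0.0135
finger_force: 37.0
```

```bash
python3 tq.py
```

```text
t 23.12 turned 1.601 Mz 0.356 tau7 0.521 tcp [ -1.  109.7] F [-2.4  4.9  4.1] q7 -0.16
```

>>> jog_arm --motion '[[[0.8,0,0,0,0,0,0.1],[0.8,0,0,0,0,0,0.1]]]'

```text
time_s: 23.28
tool_pos: [0.5319, -0.1363, 0.0989]
orientation: [0.967, 0.254, 0.0, -0.003]
force: [-1.8, 6.3, 3.7]
opening: 0.0135
finger_force: 37.3
```

```bash
python3 tq.py
```

```text
t 23.28 turned 1.801 Mz 0.328 tau7 0.505 tcp [ -1.1 109.8] F [-2.9  5.9  3.7] q7 -0.3
```

>>> jog_arm --motion '[[[0.8,0,0,0,0,0,0.1]]]'

```text
time_s: 23.37
tool_pos: [0.5318, -0.1362, 0.0989]
orientation: [0.979, 0.205, 0.0, -0.003]
force: [-1.7, 6.3, 5.5]
opening: 0.0136
finger_force: 37.4
```

```bash
python3 tq.py
```

```text
t 23.37 turned 1.901 Mz 0.386 tau7 0.497 tcp [ -1.2 109.9] F [-2.7  5.9  5.5] q7 -0.37
```

>>> jog_arm --motion '[[[0.8,0,0,0,0,0,0.1]]]'

```text
time_s: 23.45
tool_pos: [0.5318, -0.1361, 0.0989]
orientation: [0.988, 0.156, -0.0, -0.003]
force: [-1.7, 6.8, 5.9]
opening: 0.0138
finger_force: 37.6
```

```bash
python3 tq.py
```

```text
t 23.45 turned 2.0 Mz 0.436 tau7 0.488 tcp [ -1.2 109.9] F [-2.8  6.4  5.9] q7 -0.44
```

>>> jog_arm --motion '[[[0.8,0,0,0,0,0,0.1]]]'

```text
time_s: 23.53
tool_pos: [0.5318, -0.1361, 0.0989]
orientation: [0.994, 0.107, -0.0, -0.003]
force: [-2.3, 5.9, 6.6]
opening: 0.0137
finger_force: 37.8
```

```bash
python3 tq.py
```

```text
t 23.53 turned 2.1 Mz 0.458 tau7 0.48 tcp [ -1.3 110. ] F [-3.3  5.4  6.6] q7 -0.51
```

>>> jog_arm --motion '[[[0.8,0,0,0,0,0,0.1],[0.8,0,0,0,0,0,0],[0.8,0,0,0,0,0,0],[0.8,0,0,0,0,0,0]]]'

```text
time_s: 23.87
tool_pos: [0.5317, -0.136, 0.0989]
orientation: [0.998, 0.058, -0.0, -0.003]
force: [-1.3, 6.3, 6.5]
opening: 0.0136
finger_force: 37.0
```

```bash
python3 tq.py
```

```text
t 23.87 turned 2.198 Mz -0.112 tau7 0.115 tcp [ -1.3 110. ] F [-2.4  5.9  6.5] q7 -0.58
```

>>> jog_arm --motion '[[[2,0,0,0,0,0,0],[3,0,0,0,0,0,0],[4,0,0,0,0,0,0],[4,0,0,0,0,0,0],[4,0,0,-1,0,0,0],[4,0,0,-2,0,0,0],[4,0,0,-3,0,0,0],[4,0,0,-3,0,0,0]]]'

```text
time_s: 24.53
tool_pos: [0.5315, -0.1401, 0.1898]
orientation: [0.998, 0.057, -0.001, -0.0]
force: [0.5, 0.8, -0.3]
opening: 0.0397
finger_force: 0.0
```

>>> jog_arm --motion '[[[4,0,0,-3,0,0,0],[4,0,0,-2,0,0,0],[4,0,0,0,0,0,0],[4,0,0,0,0,0,0],[4,0,0,0,0,0,0]]]'

```text
time_s: 24.95
tool_pos: [0.5317, -0.1395, 0.2385]
orientation: [0.998, 0.057, -0.0, -0.001]
force: [-0.5, -0.2, 0.1]
opening: 0.0401
finger_force: 0.0
```

```bash
python3 - <<'E'
from meas import *
o=log();s=snap('wrist','w10.png')
print('knob px',proj(s,S+[0,0,.102]+.109*yc),'jaw',proj(s,S+.018*yc+[0,0,.065]));meas(s);knob(s,S+[0,0,.102]+.109*yc)
t=snap('top','t10.png');meas(t);e=proj(t,S+[0,0,.13]);print(e);blue(t,e,25);knob(t,S+[0,0,.102]+.109*yc)
E
```

```text
t 24.95 pos [ 0.5317 -0.1395  0.2385] q [-0.26   0.609  0.737  1.833 -0.514  0.9   -0.738] F [-0.52 -0.23  0.08] M [ 0.023  0.021 -0.005] open 0.0401 0.0
knob px [315.38070596 196.09962328] jaw [402.31516337 210.68676491]
orange [389, 209, 15, 21, 125] top back/front [ 0.2 25.5] [-21.1  17.6]
white [5, 0, 25, 6, 81] [ 5. 24.] [array([ 31.7, 132.4]), array([ 26.1, 151.7])] az 96.6
white [0, 27, 20, 12, 66] [21.   5.4] [array([  5.3, 150.6]), array([  1.8, 133.1])] az -110.9
white [44, 29, 3, 14, 36] [13.  2.] [array([ 13.7, 113.3]), array([  2.6, 110.1])] az -173.7
white [70, 77, 20, 13, 129] [12. 19.] [array([-23.1,  61.3]), array([-27.9,  77.8])] az 96.6
[429.85164842 200.59113901]
blob [433, 202, 12, 17, 104] [439.1 211.7]
white [0, 0, 17, 10, 63] [ 9. 16.] [array([ 99.4, 206.5]), array([ 92.2, 249.8])] az 89.8
white [34, 0, 4, 4, 7] [4.2 1.4] [array([121.5, 158.5]), array([114.6, 149.1])] az -136.0
white [50, 0, 6, 5, 13] [2.8 4.9] [array([127.8, 104. ]), array([116.6, 112. ])] az 134.8
white [41, 1, 23, 21, 90] [14.9 23. ] [array([135. ,  97.5]), array([ 78.5, 127.6])] az 142.3
w
[... 216 characters left out ...]
ray([ 63.4, 175.4]), array([ 51.8, 186.4])] az 126.8
white [43, 23, 4, 3, 7] [2.8 1.4] [array([ 62.5, 124.4]), array([ 58. , 118.2])] az -135.9
white [18, 38, 12, 4, 28] [11.2  2.8] [array([  9.1, 185.9]), array([  9.1, 155.5])] az -99.7
white [2, 49, 24, 5, 62] [23.2  3. ] [array([-29.4, 224.5]), array([-29.4, 161.6])] az -99.7
white [1, 56, 16, 4, 16] [15.3  0.8] [array([-48.4, 224.1]), array([-48.4, 182.7])] az -99.7
white [0, 58, 3, 4, 6] [3.6 0.9] [array([-53.1, 225.9]), array([-61. , 220.2])] az -153.8
white [0, 61, 14, 21, 92] [20. 13.] [array([-58.3, 207.2]), array([-111.7,  198.5])] az 179.5
white [77, 84, 5, 6, 12] [2.  6.4] [array([-87.4,  -2.8]), array([-102.7,    5.4])] az 142.2
```

```bash
python3 - <<'E'
from meas import *
s=snap('wrist')
for y in(0,.003):print('nub exp',proj(s,S+yc*y+[0,0,.130]))
blue(s,proj(s,S+[0,0,.13]),60)
t=snap('scene');b=cv2.cvtColor(cv2.imread('pics/scene1.png'),cv2.COLOR_BGR2RGB).astype(int)
d=np.abs(t['pixels'].astype(int)-b).max(2)
for n,(x0,y0,x1,y1) in dict(bottle=(372,222,408,275),jar=(378,146,398,166),vial=(148,242,168,270)).items(): print(n,(d[y0:y1,x0:x1]>40).mean())
e=proj(t,S+[0,0,.126]);print(e);blue(t,e,20)
E
```

```text
nub exp [444.54593862 241.50264528]
nub exp [441.10031432 240.54192482]
blob [414, 184, 73, 75, 1898] [454.9 213.5]
blob [435, 232, 19, 17, 223] [444.1 240.4]
bottle 0.0
jar 0.0
vial 0.0
[239.20996987 226.83583549]
```

The cartridge is seated upright in the V, with the nub within 1 px of its expected position. The knob axis is about 109 mm from the seat, so the jaw is pressed about 6 mm. The bystanders haven't moved, so I'm handing in.

```bash
python3 -c "
from rig import manip
print(manip.close_job())"
```

```text
the job is handed in; nothing more can be done
None
```

The job is handed in, with no verdict shown: the cartridge was stood on the pad, regrasped, stood on the seat and clamped with the jaw about half pressed (6 mm), then the knob was turned about 0.9 rad past an estimated bite point, and the bottle, jar and vial are unmoved.

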